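# Lock the tube carriers on the mixer

### The job

Clear the empty white trough off the mixer's deck and set it flat in the grey tray. Then load every orange tube carrier on the bench: stand it on the deck, slide its tongue into a free fork (any one) until the holes are in line, pull a pin out of the clip strip and push it down through fork and tongue until its collar rests on the fork. Finish with every carrier standing flat, locked by its own pin, and the trough still in the tray.

Things in the scene. Friction and masses are not known exactly. Their poses are not given: they have to be found in the camera images.
- mixer: white tube mixer fixed to the bench; origin at its underside; x = direction in which carriers are slid into the forks (away from its front), y left, z up. Its aluminium deck is flat, top 80 mm above the bench, from x = -120 to +90 mm, y = -130 to +130 mm. On it three steel forks in a row, holes at x = 50, y = +80, 0, -80 mm, open towards -x. Deck also has an 11 mm hole under each.
- fork0 (a point): left (+y) fork: centre of the round 11 mm hole in its top plate, on that plate's upper face, 104 mm above the bench; axes as the mixer's. Top plate 40 (x) x 51 (y) x 8 mm; below it an opening 31 mm wide and 16 mm high, down to the deck, in which a carrier's tongue slides in +x. The front face is 20 mm in -x of the hole.
- fork1 (a point): middle fork: the same point and shape as fork0
- fork2 (a point): right (-y) fork: the same point and shape as fork0
- carrier0_center (a point): orange tube carrier, 0.3 kg (None if absent): its centre, 44 mm above its underside. Body 70 (x) x 56 (y) x 30 mm, tube caps up to 46 mm; handle bar in the middle 50 (x) x 12 mm thick (y), 66 to 88 mm above the underside. z up, +x along the tongue. Home: front face (35 mm in +x) touches the fork's front face, holes then in line.
- carrier0_hole (a point): same carrier: centre of the round 11 mm hole in its steel tongue, on the tongue's upper face, 55 mm in +x of the carrier's centre, 10 mm above its underside. Tongue 26 mm wide, 8 mm thick, underside 2 mm above the carrier's, reaching 38 mm out of the front face. None if absent.
- pin0_center (a point): retaining pin, 45 g, one of three alike; z from tip to top; its centre, 48 mm from either end. Heights above the tip: taper from 4 to 8 mm diameter in the first 12 mm, 8 mm shank to 46, collar 23 mm in diameter 46 to 49, cone to 14 mm at 58, black round grip 14 mm in diameter 58 to 96. Pushed home, the collar lies on the fork's top plate and this centre is 106 mm above the bench.
- carrier1_center (a point): orange tube carrier, 0.3 kg (None if absent): its centre, 44 mm above its underside. Body 70 (x) x 56 (y) x 30 mm, tube caps up to 46 mm; handle bar in the middle 50 (x) x 12 mm thick (y), 66 to 88 mm above the underside. z up, +x along the tongue. Home: front face (35 mm in +x) touches the fork's front face, holes then in line.
- carrier1_hole (a point): same carrier: centre of the round 11 mm hole in its steel tongue, on the tongue's upper face, 55 mm in +x of the carrier's centre, 10 mm above its underside. Tongue 26 mm wide, 8 mm thick, underside 2 mm above the carrier's, reaching 38 mm out of the front face. None if absent.
- pin1_center (a point): retaining pin, 45 g, one of three alike; z from tip to top; its centre, 48 mm from either end. Heights above the tip: taper from 4 to 8 mm diameter in the first 12 mm, 8 mm shank to 46, collar 23 mm in diameter 46 to 49, cone to 14 mm at 58, black round grip 14 mm in diameter 58 to 96. Pushed home, the collar lies on the fork's top plate and this centre is 106 mm above the bench.
- carrier2_center (a point): orange tube carrier, 0.3 kg (None if absent): its centre, 44 mm above its underside. Body 70 (x) x 56 (y) x 30 mm, tube caps up to 46 mm; handle bar in the middle 50 (x) x 12 mm thick (y), 66 to 88 mm above the underside. z up, +x along the tongue. Home: front face (35 mm in +x) touches the fork's front face, holes then in line.
- carrier2_hole (a point): same carrier: centre of the round 11 mm hole in its steel tongue, on the tongue's upper face, 55 mm in +x of the carrier's centre, 10 mm above its underside. Tongue 26 mm wide, 8 mm thick, underside 2 mm above the carrier's, reaching 38 mm out of the front face. None if absent.
- pin2_center (a point): retaining pin, 45 g, one of three alike; z from tip to top; its centre, 48 mm from either end. Heights above the tip: taper from 4 to 8 mm diameter in the first 12 mm, 8 mm shank to 46, collar 23 mm in diameter 46 to 49, cone to 14 mm at 58, black round grip 14 mm in diameter 58 to 96. Pushed home, the collar lies on the fork's top plate and this centre is 106 mm above the bench.
- strip: clip strip, foot 190 x 60 mm, fixed; origin at its underside, x along the row of pins (at x = 58, 0, -58 mm, upright, tips 7 mm above the bench). Two sprung steel jaws per pin, on its +y and -y sides, lie over the collar, up to 66 mm above the bench: pull straight up with about 10 N; they let go within 10 mm, clear of the strip after 60 mm. A pin set back in its hole rests loosely on the jaws, about 15 mm higher.
- trough_center (a point): empty white open trough 200 (x) x 45 (y) x 45 mm high, walls 3 mm, 0.2 kg, lying across the mixer's deck in front of the forks at the start (z up, x along its length): its centre, half-way up. Can be gripped across its 45 mm width; the forks (24 mm high over the deck) may be close to it.
- tray_in (a point): grey low tray fixed to the bench, 250 (x) x 90 (y) mm outside, walls 4 mm thick and 16 mm high in all: centre of its inner floor; x along its length. A trough standing in it has its centre 22.5 mm above this point.

How it is judged:
By the outcome, as a careful person would: the job done as asked, in the order asked, and still so for the second after the job is handed in, with the robot touching nothing.
Of carrier0, carrier1, carrier2 only 2 to 3 are there at a start; the rules pass over those that are not, and their reading is None.
At some moment in a run one of trough, carrier0, carrier1, carrier2 may be knocked a few centimetres aside while the robot is not near it.
It also fails if it takes over 210 s, if anything falls off the work surface, if the arm or the gripper's body presses on something with over 40 N, if the wrist force passes 120 N, or if a joint passes its speed limit or range.

### The arm

A 7-joint arm with a two-finger parallel gripper is mounted at the origin on the work surface. World frame = base frame: x ahead of the robot, y to its left, z up, the work surface at z = 0. Lengths are in m, angles in rad, forces in N, time in s.
With the tool pointing down it reaches from about 0.4 to 0.75 m from the base axis. Payload 19.5 kg.
Tool frame: the origin (TCP) lies midway between the tips of the shut fingers; the grasp point (between the pads) lies arm.grasp_offset behind it (arm.grasp_offset is the distance from the TCP to the grasp point, in m); z points along the fingers, y is the line along which they close (so a half turn about z gives the same grasp; the last joint's range is limited). The gripper opens to 85 mm and grips with 20 to 120 N. Pads are 22 mm wide; open, the fingers measure 114 mm over their backs; the gripper's body (76 mm by 85 mm) begins 54 mm behind the grasp point. The pads swing forward as they close: fully open they stand 13 mm farther back than shut.
Start: joints at [-1.152, 0.707, -0.028, 1.485, 0.022, 0.951, -0.075], TCP at [0.256, 0.515, 0.231] pointing down, gripper open.
Joint ranges: [-2.71, 2.71], [-0.32, 2.16], [-1.57, 1.52], [0, 2.45], [-1.46, 4.6], [0, 2.02], [-2.83, 2.83]. Speed limits (rad/s): [1.89, 1.89, 2.57, 2.57, 3.01, 3.01, 3.01].

### API

Orientations are given as [roll, pitch, yaw] about the fixed x, y, z axes, in that order (R = Rz(yaw) Ry(pitch) Rx(roll)).
In Python, from rig import arm, eyes, order gives the robot as it stands.
- The arm moves only by the tool drive_tool, never from a script. Its arguments are lists of equal length, an entry for each row: "hand": the closure in counts, from 0 (fully open) to 255 (shut); "slide": the shift along the world's x, y, z in units of 30 cm (1.0 is 30 cm), a list of three; "turn": the turn, a rotation vector about the world's x, y, z in units of 30 degrees (1.0 is 30 degrees), a list of three. A call has exactly 10 rows; each row is the pose to reach, as a shift and turn from the pose commanded when the call began; what a row does not reach only later rows make up. A row lasts 1/12 s, in which the tool goes at most 41.7 mm and 7.16 degrees, less where a joint would pass 70% of its speed; a pose out of reach is approached as far as the arm can. A call with a number of a shift or a turn outside -1 to 1 is refused whole. A call with a gripper value outside its range is refused whole. The fingers move at their own pace and stop on an object; "squeeze" is the grip in N (left out, the last holds). Time passes only in rows, so rows that repeat a pose let the fingers close, or fill a call up. It gives the time, the measured TCP pose, the force, the opening and the grip force at its end, in the units of the state.
- arm.observe(): the state, without advancing time (a new reading comes with each control period).
- eyes.read_camera(name): name is "scene" or "top"; returns a dict with "frame" (384x512x3 uint8, red, green, blue), "camera_matrix" (3x3 intrinsics, pixels), "pose" (4x4, takes a point from camera to world coordinates). Camera axes: x right, y down, z forward; pixel columns grow to the right and rows downward; lengths in m; the calibration is good to about 2 mm. A picture is of the moment at which its call begins. There is no depth.
- order.job_done(): hands the job in; it is judged then, once.
The state is a dict: "time": time; "joint_positions": joint angles; "dq": joint speeds; "tau": joint torques, N m; "tool_pos": TCP position; "eef_rot": TCP orientation; "ft_force": force on the tool from outside, world axes, zero at the start; "torque": the same for the moment, N m; "finger_gap": finger opening in m; "finger_force": force on a finger pad.
Only numpy, scipy, OpenCV 4.12 (cv2) and the standard library are available. Lean on these libraries where they do the work, as an engineer would, in place of code of your own. Each camera call takes 0.05 s, during which the arm holds its last target. There are 200 camera calls.

## Working session

There is one attempt and no reset: what is moved stays moved. The work goes in short steps, Python scripts to look and compute and a tool call to move; the robot and the scene stay as the last step left them, time stands still between calls to the robot, and variables do not carry over. Pictures are saved under pics/ and viewed, at most 14 in all, crops included, and the job is handed in when it is done.

Besides the shell and the picture viewer there is one more tool, called after "Emit:" as name(argument=value, ...) on one line, values as JSON. drive_tool: Moves the arm, as the interface text tells. Its arguments: {"type":"object","properties":{"hand":{"type":"array"},"slide":{"type":"array"},"turn":{"type":"array"},"squeeze":{"type":"number"}},"required":["hand","slide","turn"]}

```bash
mkdir -p pics; ls
python3 - <<'E'
from rig import arm,eyes,order
import cv2,numpy as np
s=arm.observe(); print({k:np.round(v,3).tolist() for k,v in s.items()}, arm.grasp_offset)
for n in("scene","top"):
    c=eyes.read_camera(n); np.savez(f"pics/{n}0.npz",**c)
    cv2.imwrite(f"pics/{n}0.png",cv2.resize(c["frame"][:,:,::-1],(800,600),interpolation=cv2.INTER_CUBIC))
    print(n,np.round(c["camera_matrix"],1).tolist(),np.round(c["pose"],3).tolist())
E
```

```text
pics
{'time': 0.0, 'joint_positions': [-1.152, 0.707, -0.028, 1.485, 0.022, 0.951, -0.076], 'dq': [0.001, 0.001, -0.002, -0.0, 0.001, -0.002, 0.0], 'tau': [-0.002, -88.323, 1.234, -23.617, 0.017, 0.007, -0.0], 'tool_pos': [0.256, 0.515, 0.231], 'eef_rot': [-3.14, 0.0, 2.681], 'ft_force': [-0.515, -0.387, 0.64], 'torque': [-0.015, -0.022, -0.02], 'finger_force': 0.0, 'finger_gap': 0.085} 0.0187
scene [[460.0, 0.0, 262.3], [0.0, 460.0, 192.1], [0.0, 0.0, 1.0]] [[0.059, 0.544, -0.837, 1.507], [0.998, -0.024, 0.055, -0.056], [0.01, -0.839, -0.544, 0.73], [0.0, 0.0, 0.0, 1.0]]
top [[416.6, 0.0, 255.6], [0.0, 416.6, 185.8], [0.0, 0.0, 1.0]] [[0.026, -0.981, 0.192, 0.339], [-1.0, -0.024, 0.014, 0.007], [-0.009, -0.192, -0.981, 1.197], [0.0, 0.0, 0.0, 1.0]]
```

View pics/scene0.png

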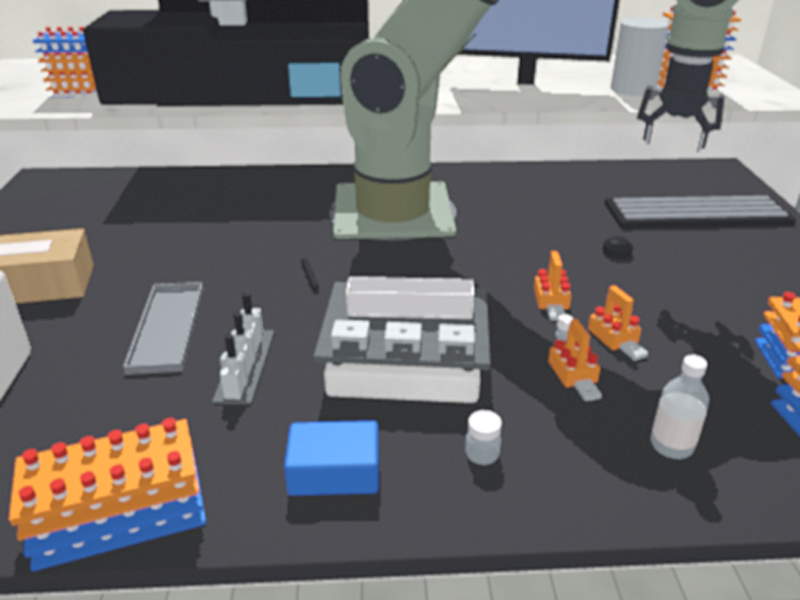

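View pics/top0.png

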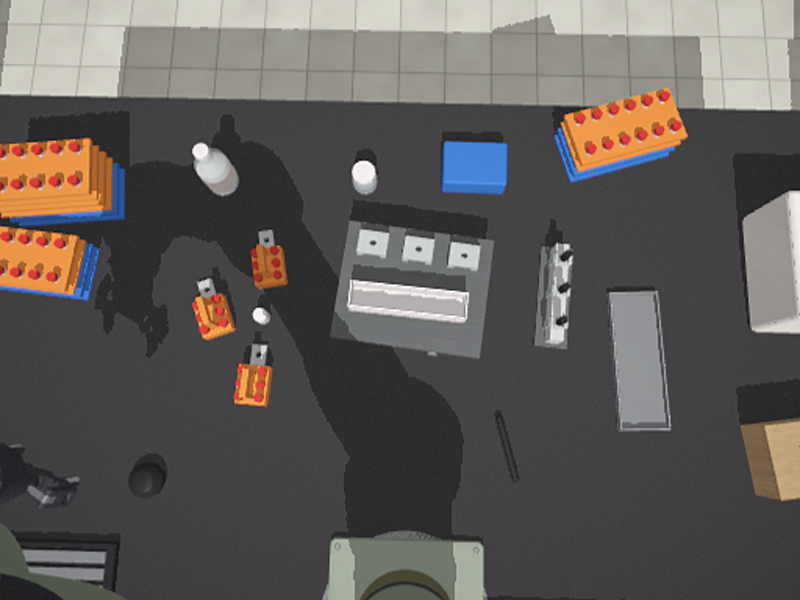

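The scene shows three carriers (top 800x600 view, around (268,262), (212,313), (255,382)), the mixer with the trough at (408,300), fork tops at (373,241), (418,248), (464,255), the strip at (556,295) with black pin grips, and the tray at (640,360). Next I'll zoom in and segment.

```bash
cat > h.py <<'E'
import numpy as np,cv2
def load(n,tag): return dict(np.load(f"pics/{n}{tag}.npz"))
def grab(n,tag):
    from rig import eyes
    c=eyes.read_camera(n); np.savez(f"pics/{n}{tag}.npz",**c); return c
def ray(c,p,z):
    p=np.atleast_2d(np.float64(p)); K,T=c["camera_matrix"],c["pose"]
    d=np.c_[p,np.ones(len(p))]@np.linalg.inv(K).T@T[:3,:3].T; o=T[:3,3]
    return o+d*((z-o[2])/d[:,2])[:,None]
def proj(c,P):
    P=np.atleast_2d(np.float64(P)); T=c["pose"]; q=(P-T[:3,3])@T[:3,:3]@c["camera_matrix"].T
    return q[:,:2]/q[:,2:]
def tri(cs,ps):
    A=[];b=[]
    for c,p in zip(cs,ps):
        o=c["pose"][:3,3]; d=ray(c,p,0)[0]-o; d/=np.linalg.norm(d); M=np.eye(3)-np.outer(d,d); A.append(M); b.append(M@o)
    A=np.vstack(A);b=np.hstack(b); x,*_=np.linalg.lstsq(A,b,rcond=None); return x,np.linalg.norm(A@x-b)
def blobs(m,box,amin=3):
    x0,y0,x1,y1=box; k=np.zeros(m.shape,np.uint8); k[y0:y1,x0:x1]=m[y0:y1,x0:x1]
    n,l,s,ce=cv2.connectedComponentsWithStats(k,connectivity=4)
    return [(s[i,4],ce[i],l==i) for i in range(1,n) if s[i,4]>=amin]
def hsv(c): return cv2.cvtColor(c["frame"],cv2.COLOR_RGB2HSV).astype(int)
def red(c): h=hsv(c); return (((h[...,0]<5)|(h[...,0]>172))&(h[...,1]>150)&(h[...,2]>90)).astype(np.uint8)
def orange(c): h=hsv(c); return ((h[...,0]>=6)&(h[...,0]<25)&(h[...,1]>150)&(h[...,2]>110)).astype(np.uint8)
E
python3 - <<'E'
from h import *
t,s=load("top",0),load("scene",0)
def crop(c,b,w,h): return cv2.resize(c["frame"][b[1]:b[3],b[0]:b[2],::-1],(w,h),interpolation=cv2.INTER_CUBIC)
# 4 crops, each 400x300, factor printed
I=np.vstack([np.hstack([crop(t,(110,135,210,210) if 0 else (110,140,210,265),240,300),crop(t,(205,125,325,235),327,300),crop(t,(335,140,435,285),207,300)]),
 np.hstack([crop(s,(335,155,425,260),257,300),crop(s,(200,170,320,260),400,300)] )[:, :774] if 0 else np.hstack([crop(s,(335,155,425,260),257,300),crop(s,(200,170,320,260),400,300),np.zeros((300,117,3),np.uint8)])])
cv2.imwrite("pics/c0.png",I)
print("carriers (orange in top):")
for a,ce,_ in blobs(orange(t),(110,140,200,270),30): print(a,ce.round(1),ray(t,ce,.03)[0].round(3))
for a,ce,_ in blobs(red(t),(110,140,200,270)): print("red",a,ce.round(1),ray(t,ce,.046)[0].round(3))
h=hsv(t)
for a,ce,m in blobs(((h[...,2]>165)).astype(np.uint8),(215,135,440,285),20):
    pts=np.argwhere(m)[:,::-1].astype(np.float32); print("bright",a,ce.round(1),cv2.minAreaRect(pts))
E
```

```text
carriers (orange in top):
397 [171.8 170.8] [0.605 0.266 0.03 ]
433 [136.5 202.3] [0.511 0.361 0.03 ]
437 [161.8 246.2] [0.39 0.28 0.03]
red 23 [175.  159.8] [0.634 0.256 0.046]
red 19 [162.  161.6] [0.628 0.292 0.046]
red 21 [176.1 167.7] [0.611 0.251 0.046]
red 18 [162.8 169.3] [0.605 0.289 0.046]
red 22 [177.1 175.3] [0.589 0.247 0.046]
red 24 [164.8 177. ] [0.583 0.281 0.046]
red 25 [137.7 190.8] [0.542 0.355 0.046]
red 13 [124.3 195. ] [0.529 0.392 0.046]
red 24 [140.  198.5] [0.52  0.347 0.046]
red 13 [126.5 203. ] [0.506 0.384 0.046]
red 24 [142.3 206.1] [0.498 0.339 0.046]
red 26 [130.1 210.4] [0.485 0.372 0.046]
red 14 [153.2 236.1] [0.416 0.302 0.046]
red 23 [167.  237.4] [0.413 0.264 0.046]
red 14 [152.1 244.5] [0.393 0.303 0.046]
red 23 [166.2 246. ] [0.39  0.264 0.046]
red 16 [151.3 253.3] [0.369 0.304 0.046]
red 24 [164.9 254.2] [0.368 0.266 0.046]
bright 279 [238.1 155. ] ((238.0299835205078, 155.2899932861328), (18.80904197692871, 15.839193344116211), 8.130102157592773)
bright 279 [267.4 159.2] ((267.30999755859375, 159.32998657226562), (18.809043884277344, 15.839193344116211), 8.130102157592773)
bright 280 [296.7 163.3] ((296.7200012207031, 163.4600067138672), (18.80904197692871, 15.697771072387695), 8.130102157592773)
bright 85 [359.9 170.1] ((358.28826904296875, 170.95294189453125), (11.822710037231445, 16.48671531677246), 12.52880859375)
bright 89 [358.4 189.5] ((359.34027099609375, 187.81655883789062), (24.07692527770996, 10.769232749938965), 67.38013458251953)
bright 1473 [260.9 192.4] ((260.6498107910156, 192.48915100097656), (76.52708435058594, 19.857271194458008), 6.170175075531006)
bright 135 [355.6 211.1] ((357.2445373535156, 206.0474395751953), (11.653451919555664, 26.936668395996094), 6.581944465637207)
```

View pics/c0.png

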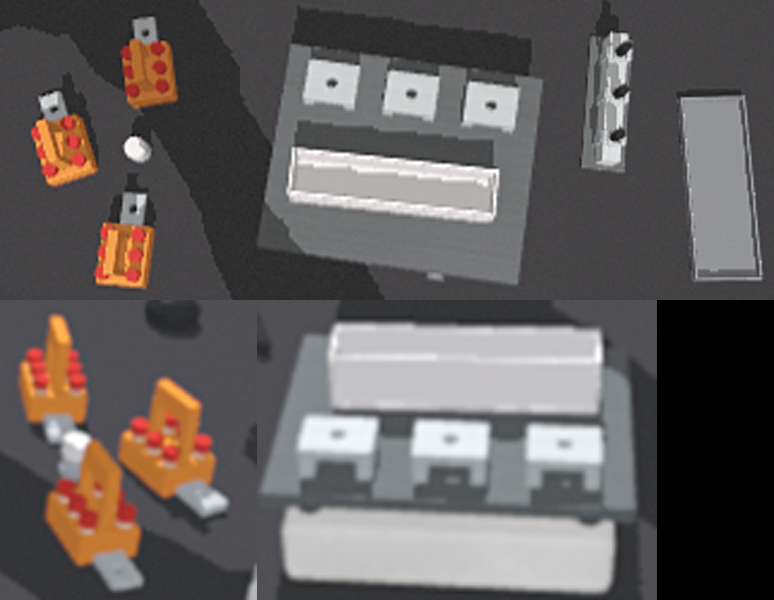

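Crops: the fork holes, the trough rim (with a gap to the forks), three pin grips and the tray are all distinct. Next I triangulate the key points.

```bash
cat > meas.py <<'E'
from h import *
t,s=load("top",0),load("scene",0)
def g(c): return cv2.cvtColor(c["frame"],cv2.COLOR_RGB2GRAY).astype(float)
def dark(c,x,y,r=3):
    G=g(c); x,y=int(round(x)),int(round(y)); p=G[y-r:y+r+1,x-r:x+r+1]; w=np.clip(np.median(p)-15-p,0,None)
    Y,X=np.mgrid[y-r:y+r+1,x-r:x+r+1]; return np.array([(X*w).sum(),(Y*w).sum()])/w.sum()
# hole guesses: from crops
kt,ks=120/327,120/400
T=[(205+kt*(a-240),125+110/300*b) for a,b in[(332,84),(412,94),(491,105)]]
S=[(200+ks*(a-257),170+.3*(b-300)) for a,b in[(565,443),(451,439),(338,434)]]
F=[]
for a,b in zip(T,S):
    pa,pb=dark(t,*a),dark(s,*b); x,e=tri((t,s),(pa,pb)); print("fork",pa.round(1),pb.round(1),x.round(4),round(e,4),ray(t,pa,.102)[0].round(4),ray(s,pb,.102)[0].round(4)); F.append(ray(t,pa,.102)[0])
F=np.array(F);v=F[0]-F[2];yaw=np.arctan2(-v[0],v[1]);print("len",np.linalg.norm(v),"yaw",np.degrees(yaw))
h=hsv(t)
b=max(blobs((h[...,2]>165).astype(np.uint8),(215,170,310,215),300),key=lambda q:q[0])[2]
P=ray(t,np.argwhere(b)[:,::-1],.125)[:,:2]
r=cv2.minAreaRect(P.astype(np.float32)); print("trough rect",r)
th=np.arctan2(*(lambda k:(k[1],k[0]))(max([cv2.boxPoints(r)[i]-cv2.boxPoints(r)[i-1] for i in range(4)],key=np.linalg.norm)))
print("long axis deg",np.degrees(th))
u=np.array([np.cos(th),np.sin(th)]);n=np.array([-u[1],u[0]]); n*=np.sign(n[0]); a=P@u;c=P@n
top=np.percentile(c,99.5)+.001; print("extent",np.ptp(a),np.ptp(c),"centre",u*(a.min()+a.max())/2+n*(top-.0225))
# pins
for c,box,nm in((t,(340,145,372,225),"t"),(s,(138,180,172,245),"s")):
    G=hsv(c)[...,2]; 
    for A,ce,m in blobs((G<45).astype(np.uint8),box,4): 
        q=np.argwhere(m); print("pin",nm,A,ce.round(1),q.min(0),q.max(0))
G=h; m=((h[...,2]>95)).astype(np.uint8); b=max(blobs(m,(385,180,435,280),100),key=lambda q:q[0])
P=np.argwhere(b[2])[:,::-1]; print("tray",b[0],b[1],cv2.minAreaRect(ray(t,P,.008)[:,:2].astype(np.float32)))
# tongues
for box in((120,170,145,195),(160,145,178,160),(155,215,172,238)):
    for A,ce,m in blobs(((h[...,2]>110)&(h[...,1]<60)).astype(np.uint8),box,15): print("tongue",A,ce.round(1),ray(t,ce,.01)[0].round(4))
E
python3 meas.py
```

```text
fork [238.3 155. ] [291.7 212.8] [0.6364 0.0715 0.1042] 0.0005 [0.637  0.0719 0.102 ] [0.6334 0.0716 0.102 ]
fork [267.5 159. ] [257.5 211.3] [ 0.627  -0.008   0.1043] 0.0006 [ 0.6276 -0.0076  0.102 ] [ 0.6237 -0.0082  0.102 ]
fork [296.8 163.2] [223.7 209.8] [ 0.6173 -0.0873  0.1042] 0.0007 [ 0.6179 -0.0869  0.102 ] [ 0.6141 -0.0879  0.102 ]
len 0.16000214375360036 yaw -6.872046104827462
trough rect ((0.5310729146003723, 0.00892002135515213), (0.19970539212226868, 0.05265207961201668), 85.10907745361328)
long axis deg -94.890915
extent 0.199705399554015 0.05265205765789005 centre [0.53561849 0.00853105]
pin t 11 [355.7 154.9] [154 353] [157 359]
pin t 14 [360.4 164.4] [162 359] [166 362]
pin t 12 [359.3 184.9] [183 358] [186 361]
pin t 11 [357.5 205.8] [204 356] [207 359]
pin s 5 [158.2 192.6] [192 157] [193 159]
pin s 11 [158.2 197. ] [195 157] [199 159]
pin s 18 [152.9 207.9] [203 152] [212 154]
pin s 13 [147.8 224.3] [220 147] [227 149]
tray 2703 [408.34961154 230.70699223] ((0.4547881484031677, -0.41447898745536804), (0.2525157928466797, 0.09220290184020996), 2.1135871410369873)
tongue 98 [131.6 183.6] [0.5687 0.3856 0.01  ]
tongue 78 [170.2 152. ] [0.6666 0.279  0.01  ]
tongue 114 [165.  226.5] [0.4462 0.2794 0.01  ]
```

Emit:
drive_tool(hand=[0, 0, 0, 0, 0, 0, 0, 0, 0, 0], slide=[[0.06, -0.1, 0], [0.12, -0.2, 0], [0.18, -0.3, 0], [0.24, -0.4, 0], [0.29, -0.5, 0], [0.34, -0.6, 0], [0.38, -0.7, 0], [0.42, -0.77, 0], [0.45, -0.81, 0], [0.466, -0.844, 0]], turn=[[0, 0, -0.1], [0, 0, -0.2], [0, 0, -0.3], [0, 0, -0.4], [0, 0, -0.5], [0, 0, -0.6], [0, 0, -0.7], [0, 0, -0.8], [0, 0, -0.9], [0, 0, -1]], squeeze=50)

```text
time: 0.93
tool_pos: [0.3964, 0.2609, 0.2313]
eef_rot: [3.141, 0.0, 2.152]
ft_force: [0.7, 0.1, 0.2]
finger_gap: 0.0855
finger_force: 0.0
```

Emit:
drive_tool(hand=[0, 0, 0, 0, 0, 0, 0, 0, 0, 0], slide=[[0.06, -0.1, 0], [0.12, -0.2, 0], [0.18, -0.3, 0], [0.24, -0.4, 0], [0.29, -0.5, 0], [0.34, -0.6, 0], [0.38, -0.7, 0], [0.42, -0.77, 0], [0.45, -0.81, 0], [0.466, -0.844, 0]], turn=[[0, 0, -0.1], [0, 0, -0.2], [0, 0, -0.3], [0, 0, -0.4], [0, 0, -0.5], [0, 0, -0.6], [0, 0, -0.7], [0, 0, -0.8], [0, 0, -0.9], [0, 0, -1]])

```text
time: 1.77
tool_pos: [0.5361, 0.0081, 0.2309]
eef_rot: [-3.141, -0.0, 1.629]
ft_force: [0.1, 1.1, -0.2]
finger_gap: 0.0857
finger_force: 0.0
```

Emit:
drive_tool(hand=[0, 0, 0, 0, 0, 0, 0, 0, 0, 0], slide=[[0, 0, 0], [0, 0, -0.06], [0, 0, -0.12], [0, 0, -0.18], [0, 0, -0.24], [0, 0, -0.3], [0, 0, -0.35], [0, 0, -0.4], [0, 0, -0.44], [0, 0, -0.453]], turn=[[0, 0, -0.1], [0, 0, -0.2], [0, 0, -0.27], [0, 0, -0.27], [0, 0, -0.27], [0, 0, -0.27], [0, 0, -0.27], [0, 0, -0.27], [0, 0, -0.27], [0, 0, -0.27]])

```text
time: 2.6
tool_pos: [0.5346, 0.0097, 0.0937]
eef_rot: [-3.139, -0.0, 1.492]
ft_force: [0.3, -0.0, -0.1]
finger_gap: 0.0851
finger_force: 0.0
```

Emit:
drive_tool(hand=[60, 80, 100, 120, 140, 150, 150, 150, 150, 150], slide=[[0, 0, 0], [0, 0, 0], [0, 0, 0], [0, 0, 0], [0, 0, 0], [0, 0, 0], [0, 0, 0], [0, 0, 0], [0, 0, 0], [0, 0, 0]], turn=[[0, 0, 0], [0, 0, 0], [0, 0, 0], [0, 0, 0], [0, 0, 0], [0, 0, 0], [0, 0, 0], [0, 0, 0], [0, 0, 0], [0, 0, 0]])

```text
time: 3.43
tool_pos: [0.5355, 0.0088, 0.0962]
eef_rot: [3.141, -0.0, 1.492]
ft_force: [-2.2, 0.3, 8.9]
finger_gap: 0.0441
finger_force: 52.1
```

Emit:
drive_tool(hand=[150, 150, 150, 150, 150, 150, 150, 150, 150, 150], slide=[[0, 0, 0.02], [0, 0, 0.05], [0, 0, 0.09], [0, 0, 0.13], [0, 0, 0.17], [0, 0, 0.21], [0, 0, 0.25], [0, 0, 0.29], [0, 0, 0.32], [0, 0, 0.333]], turn=[[0, 0, 0], [0, 0, 0], [0, 0, 0], [0, 0, 0], [0, 0, 0], [0, 0, 0], [0, 0, 0], [0, 0, 0], [0, 0, 0], [0, 0, 0]])

```text
time: 4.27
tool_pos: [0.5356, 0.0086, 0.197]
eef_rot: [3.14, -0.0, 1.492]
ft_force: [-0.1, 0.2, -1.3]
finger_gap: 0.0441
finger_force: 51.2
```

Emit:
drive_tool(hand=[150, 150, 150, 150, 150, 150, 150, 150, 150, 150], slide=[[0, -0.03, 0], [-0.01, -0.09, 0], [-0.02, -0.16, 0], [-0.03, -0.24, 0], [-0.05, -0.32, 0], [-0.07, -0.4, 0], [-0.09, -0.48, 0], [-0.1, -0.56, 0], [-0.12, -0.64, 0], [-0.133, -0.7, 0]], turn=[[0, 0, 0.05], [0, 0, 0.14], [0, 0, 0.24], [0, 0, 0.34], [0, 0, 0.45], [0, 0, 0.56], [0, 0, 0.67], [0, 0, 0.78], [0, 0, 0.9], [0, 0, 1]])

```text
time: 5.1
tool_pos: [0.4945, -0.2035, 0.1953]
eef_rot: [-3.141, 0.0, 2.018]
ft_force: [-0.1, -0.3, -2.2]
finger_gap: 0.0446
finger_force: 51.3
```

Emit:
drive_tool(hand=[150, 150, 150, 150, 150, 150, 150, 150, 150, 150], slide=[[-0.01, -0.08, 0], [-0.03, -0.16, 0], [-0.04, -0.24, 0], [-0.05, -0.32, 0], [-0.07, -0.4, 0], [-0.09, -0.48, 0], [-0.1, -0.56, 0], [-0.11, -0.63, 0], [-0.13, -0.68, 0], [-0.136, -0.711, 0]], turn=[[0, 0, 0.1], [0, 0, 0.2], [0, 0, 0.3], [0, 0, 0.4], [0, 0, 0.5], [0, 0, 0.6], [0, 0, 0.7], [0, 0, 0.8], [0, 0, 0.9], [0, 0, 1]])

```text
time: 5.93
tool_pos: [0.453, -0.4167, 0.195]
eef_rot: [-3.14, -0.001, 2.54]
ft_force: [-0.0, -0.8, -1.6]
finger_gap: 0.0438
finger_force: 51.4
```

Emit:
drive_tool(hand=[150, 150, 150, 150, 150, 150, 150, 150, 150, 150], slide=[[0, 0, 0], [0, 0, -0.03], [0, 0, -0.06], [0, 0, -0.1], [0, 0, -0.14], [0, 0, -0.18], [0, 0, -0.22], [0, 0, -0.26], [0, 0, -0.29], [0, 0, -0.3]], turn=[[0, 0, 0.1], [0, 0, 0.2], [0, 0, 0.3], [0, 0, 0.4], [0, 0, 0.5], [0, 0, 0.6], [0, 0, 0.7], [0, 0, 0.8], [0, 0, 0.9], [0, 0, 1]])

```text
time: 6.77
tool_pos: [0.4539, -0.4144, 0.1038]
eef_rot: [3.141, -0.002, 3.066]
ft_force: [-0.5, -0.3, -1.3]
finger_gap: 0.0445
finger_force: 51.3
```

Emit:
drive_tool(hand=[150, 150, 150, 150, 150, 150, 150, 150, 150, 150], slide=[[0, 0, -0.03], [0, 0, -0.07], [0, 0, -0.11], [0, 0, -0.15], [0, 0, -0.19], [0, 0, -0.22], [0, 0, -0.24], [0, 0, -0.26], [0, 0, -0.27], [0, 0, -0.275]], turn=[[0, 0, 0.06], [0, 0, 0.13], [0, 0, 0.215], [0, 0, 0.215], [0, 0, 0.215], [0, 0, 0.215], [0, 0, 0.215], [0, 0, 0.215], [0, 0, 0.215], [0, 0, 0.215]])

```text
time: 7.6
tool_pos: [0.4546, -0.4147, 0.0225]
eef_rot: [-3.141, -0.0, -3.108]
ft_force: [0.2, -0.6, -1.9]
finger_gap: 0.0442
finger_force: 51.3
```

Emit:
drive_tool(hand=[150, 150, 150, 150, 150, 150, 140, 120, 100, 80], slide=[[0, 0, -0.004], [0, 0, -0.008], [0, 0, -0.01], [0, 0, -0.01], [0, 0, -0.01], [0, 0, -0.01], [0, 0, -0.01], [0, 0, -0.01], [0, 0, -0.01], [0, 0, -0.01]], turn=[[0, 0, 0], [0, 0, 0], [0, 0, 0], [0, 0, 0], [0, 0, 0], [0, 0, 0], [0, 0, 0], [0, 0, 0], [0, 0, 0], [0, 0, 0]])

```text
time: 8.43
tool_pos: [0.4546, -0.4147, 0.0198]
eef_rot: [-3.141, 0.0, -3.108]
ft_force: [0.5, -0.6, 0.4]
finger_gap: 0.0588
finger_force: 0.0
```

Emit:
drive_tool(hand=[60, 40, 20, 0, 0, 0, 0, 0, 0, 0], slide=[[0, 0, 0], [0, 0, 0], [0, 0, 0.03], [0, 0, 0.08], [0, 0, 0.15], [0, 0, 0.24], [0, 0, 0.34], [0, 0, 0.44], [0, 0, 0.55], [0, 0, 0.6]], turn=[[0, 0, 0], [0, 0, 0], [0, 0, 0], [0, 0, 0], [0, 0, 0], [0, 0, 0], [0, 0, 0], [0, 0, 0], [0, 0, 0], [0, 0, 0]])

```text
time: 9.27
tool_pos: [0.4553, -0.415, 0.2044]
eef_rot: [-3.139, 0.003, -3.108]
ft_force: [-0.1, -0.2, 1.2]
finger_gap: 0.0854
finger_force: 0.0
```

```bash
cat > car.py <<'E'
import sys
from h import *
tag=sys.argv[1]; t,s=grab("top",tag),grab("scene",tag)
for c,nm,z in((t,"top",.046),(s,"scene",.046)):
    R=[b for b in blobs(red(c),(110,140,205,270) if nm=="top" else (335,155,430,265),6)]
    for b in R: print(nm,b[0],b[1].round(1),ray(c,b[1],z)[0][:2].round(4))
cv2.imwrite(f"pics/v{tag}.png",np.vstack([cv2.resize(c["frame"][:,:,::-1],(400,300),interpolation=cv2.INTER_AREA) for c in (t,s)]) if 0 else np.hstack([cv2.resize(t["frame"][130:270,100:240,::-1],(400,400),interpolation=cv2.INTER_CUBIC),cv2.resize(t["frame"][130:290,220:440,::-1],(400,400),interpolation=cv2.INTER_CUBIC)]))
E
python3 car.py 1; sed 's/load("top",0),load("scene",0)/load("top",1),load("scene",1)/' meas.py | python3 - | grep -E "pin|tongue|tray|fork"
```

```text
top 25 [175.1 159.7] [0.6343 0.2554]
top 19 [162.  161.6] [0.6276 0.2924]
top 23 [176.1 167.4] [0.6116 0.2511]
top 18 [162.8 169.3] [0.6053 0.2886]
top 23 [177.1 175.2] [0.589  0.2468]
top 26 [164.7 177. ] [0.583  0.2817]
top 25 [137.7 190.8] [0.5416 0.3552]
top 13 [124.3 195. ] [0.5286 0.3919]
top 25 [140.1 198.5] [0.5197 0.3465]
top 13 [126.5 203. ] [0.506  0.3836]
top 24 [142.3 206.1] [0.4983 0.3386]
top 27 [130.  210.4] [0.4854 0.3723]
top 14 [153.2 236.1] [0.4157 0.302 ]
top 23 [167.1 237.5] [0.413  0.2633]
top 14 [152.1 244.5] [0.3928 0.3035]
top 23 [166.2 246. ] [0.3897 0.2644]
top 17 [151.2 253.3] [0.3689 0.3042]
top 25 [164.8 254.2] [0.3674 0.2668]
scene 56 [347.7 178.3] [0.3933 0.263 ]
scene 48 [361. 180.] [0.4043 0.2992]
scene 28 [383.5 198.7] [0.502  0.3368]
scene 14 [394.7 197.4] [0.4974 0.3688]
scene 21 [388.7 203.7] [0.5263 0.3439]
scene 26 [405.7 204.5] [0.5321 0.3878]
scene 20 [394.  208.5] [0.5487 0.3513]
scene 94 [361.6 225.7] [0.618 0.249]
scene 43 [378.6 228. ] [0.629  0.2884]
fork [238.3 155. ] [291.7 212.8] [0.6364 0.0715 0.1042] 0.0004 [0.6371 0.0719 0.102 ] [0.6334 0.0716 0.102 ]
fork [267.5 159. ] [257.6 211.3] [ 0.627  -0.008   0.1043] 0.0006 [ 0.6276 -0.0076  0.102 ] [ 0.6237 -0.0082  0.102 ]
fork [296.7 163.2] [223.7 209.8] [ 0.6173 -0.0873  0.1042] 0.0008 [ 0.6179 -0.0869  0.102 ] [ 0.6141 -0.0879  0.102 ]Traceback (most recent call last):
  File "<stdin>", line 16, in <module>
ValueError: max() iterable argument is empty
```

View pics/v1.png

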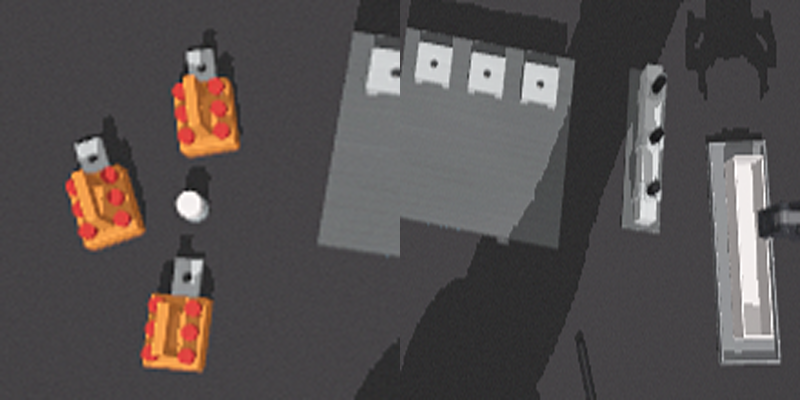

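The trough sits flat in the tray; the three carriers haven't moved. Next, precise carrier and pin poses.

```bash
cat > pose.py <<'E'
import sys
from h import *
def dark(c,x,y,r=2):
    G=cv2.cvtColor(c["frame"],cv2.COLOR_RGB2GRAY).astype(float); x,y=int(round(x)),int(round(y)); p=G[y-r:y+r+1,x-r:x+r+1]; w=np.clip(np.median(p)-12-p,0,None)
    Y,X=np.mgrid[y-r:y+r+1,x-r:x+r+1]; return np.array([(X*w).sum(),(Y*w).sum()])/w.sum()
if __name__=="__main__":
    t,s=load("top",sys.argv[1]),load("scene",sys.argv[1])
    k=140/400
    for nm,h,r in(("A",(201,67),[(175.1,159.7),(177.1,175.2)]),("B",(92,158),[(137.7,190.8),(142.3,206.1)]),("C",(187,277),[(167.1,237.5),(164.8,254.2)])):
        p=dark(t,100+k*h[0],130+k*h[1]); H=ray(t,p,.01)[0][:2]; a,b=ray(t,r,.046)[:,:2]; u=(a-b)/np.linalg.norm(a-b); m=(a+b)/2
        n=np.array([-u[1],u[0]]); c1=m+.0187*n; v=H-c1; 
        print(nm,"hole",p.round(1),H.round(4),"rowyaw",np.degrees(np.arctan2(u[1],u[0])).round(1),"c",c1.round(4),"d",np.linalg.norm(v).round(4),"yaw",np.degrees(np.arctan2(v[1],v[0])).round(1),"H-55",(H-.055*v/np.linalg.norm(v)).round(4))
    for a,b in(((360.4,164.4),(158.2,195.6)),((359.3,184.9),(152.9,207.9)),((357.5,205.8),(147.8,223.9))): print("pin",*tri((t,s),(a,b)))
E
python3 pose.py 1
```

```text
A hole [170.3 153.5] [0.662  0.2786] rowyaw 10.7 c [0.6082 0.2694] d 0.0546 yaw 9.7 H-55 [0.6078 0.2693]
B hole [132.  185.2] [0.5641 0.3838] rowyaw 20.8 c [0.5133 0.3644] d 0.0544 yaw 21.0 H-55 [0.5127 0.3642]
C hole [165.1 226.6] [0.446  0.2792] rowyaw -4.1 c [0.3915 0.2837] d 0.0547 yaw -4.7 H-55 [0.3912 0.2837]
pin [ 0.60739764 -0.2427911   0.14346944] 0.007792323809822
pin [ 0.56670071 -0.26111257  0.07969493] 0.0020221227252206378
pin [ 0.52232579 -0.28238131 -0.0031277 ] 0.013145912414584302
```

Emit:
drive_tool(hand=[0, 0, 0, 0, 0, 0, 0, 0, 0, 0], slide=[[0.02, 0.06, 0], [0.04, 0.15, 0], [0.07, 0.26, 0], [0.1, 0.38, 0], [0.12, 0.5, 0], [0.15, 0.62, 0], [0.18, 0.74, 0], [0.2, 0.86, 0], [0.22, 0.95, 0], [0.23, 1.0, 0]], turn=[[0, 0, 0.03], [0, 0, 0.06], [0, 0, 0.09], [0, 0, 0.12], [0, 0, 0.15], [0, 0, 0.18], [0, 0, 0.21], [0, 0, 0.24], [0, 0, 0.27], [0, 0, 0.27]])

```text
time: 10.2
tool_pos: [0.5238, -0.1109, 0.1997]
eef_rot: [3.14, 0.0, -2.962]
ft_force: [0.5, 0.4, 0.5]
finger_gap: 0.0855
finger_force: 0.0
```

Emit:
drive_tool(hand=[0, 0, 0, 0, 0, 0, 0, 0, 0, 0], slide=[[0.02, 0.06, 0], [0.04, 0.15, 0], [0.07, 0.26, 0], [0.1, 0.38, 0], [0.12, 0.5, 0], [0.15, 0.62, 0], [0.18, 0.74, 0], [0.2, 0.86, 0], [0.22, 0.95, 0], [0.23, 1.0, 0]], turn=[[0, 0, 0], [0, 0, 0], [0, 0, 0], [0, 0, 0], [0, 0, 0], [0, 0, 0], [0, 0, 0], [0, 0, 0], [0, 0, 0], [0, 0, 0]])

```text
time: 11.03
tool_pos: [0.592, 0.1893, 0.1992]
eef_rot: [3.14, -0.001, -2.963]
ft_force: [0.1, -0.6, 0.8]
finger_gap: 0.0854
finger_force: 0.0
```

Emit:
drive_tool(hand=[0, 0, 0, 0, 0, 0, 0, 0, 0, 0], slide=[[0.01, 0.06, 0], [0.02, 0.13, 0], [0.03, 0.2, 0], [0.04, 0.26, 0], [0.05, 0.28, 0], [0.05, 0.28, -0.05], [0.05, 0.28, -0.1], [0.05, 0.28, -0.14], [0.05, 0.28, -0.16], [0.05, 0.28, -0.16]], turn=[[0, 0, 0], [0, 0, 0], [0, 0, 0], [0, 0, 0], [0, 0, 0], [0, 0, 0], [0, 0, 0], [0, 0, 0], [0, 0, 0], [0, 0, 0]])

```text
time: 11.87
tool_pos: [0.6072, 0.2684, 0.1505]
eef_rot: [-3.141, -0.002, -2.967]
ft_force: [-1.3, -0.2, -0.5]
finger_gap: 0.0852
finger_force: 0.0
```

Run:
```python
from rig import arm
s=arm.observe(); print(s["tool_pos"],s["eef_rot"],s["time"],s["joint_positions"])
from h import *
t,s=load("top",1),load("scene",1)
for a,b in(((360.4,164.4),(147.8,223.9)),((359.3,184.9),(152.9,207.9)),((357.5,205.8),(158.2,195.6))): print("pin",tri((t,s),(a,b)),ray(t,a,.084))
```

```text
[0.60718671 0.26843194 0.15048247] [-3.14061218e+00 -2.08457097e-03 -2.96656567e+00] 11.8667 [-0.34635884  0.95118164 -0.29060714  1.2046826   0.27655011  1.02579759
  1.08086141]
pin (array([ 0.62550661, -0.26594833,  0.07508035]), np.float64(0.0012547162254075647)) [[ 0.62312962 -0.26287412  0.084     ]]
pin (array([ 0.56670071, -0.26111257,  0.07969493]), np.float64(0.0020221227252206378)) [[ 0.56568632 -0.25861702  0.084     ]]
pin (array([ 0.50926767, -0.25564194,  0.07783501]), np.float64(0.0022958639296582436)) [[ 0.50820088 -0.25253928  0.084     ]]
```

Emit:
drive_tool(hand=[0, 0, 0, 0, 0, 0, 0, 0, 0, 0], slide=[[0.003, 0.003, -0.04], [0.003, 0.003, -0.08], [0.003, 0.003, -0.12], [0.003, 0.003, -0.16], [0.003, 0.003, -0.2], [0.003, 0.003, -0.24], [0.003, 0.003, -0.27], [0.003, 0.003, -0.29], [0.003, 0.003, -0.3], [0.003, 0.003, -0.3]], turn=[[0, 0, 0], [0, 0, 0], [0, 0, 0], [0, 0, 0], [0, 0, 0], [0, 0, 0], [0, 0, 0], [0, 0, 0], [0, 0, 0], [0, 0, 0]], squeeze=60)

```text
time: 12.7
tool_pos: [0.6083, 0.2702, 0.0612]
eef_rot: [-3.141, -0.001, -2.966]
ft_force: [0.1, 0.5, -0.6]
finger_gap: 0.0855
finger_force: 0.0
```

Emit:
drive_tool(hand=[60, 120, 160, 190, 210, 230, 230, 230, 230, 230], slide=[[0, 0, 0], [0, 0, 0], [0, 0, 0], [0, 0, 0], [0, 0, 0], [0, 0, 0], [0, 0, 0], [0, 0, 0], [0, 0, 0], [0, 0, 0]], turn=[[0, 0, 0], [0, 0, 0], [0, 0, 0], [0, 0, 0], [0, 0, 0], [0, 0, 0], [0, 0, 0], [0, 0, 0], [0, 0, 0], [0, 0, 0]])

```text
time: 13.53
tool_pos: [0.6085, 0.2701, 0.0617]
eef_rot: [-3.141, -0.0, -2.966]
ft_force: [0.6, -0.5, -0.9]
finger_gap: 0.0111
finger_force: 62.0
```

Emit:
drive_tool(hand=[240, 240, 240, 240, 240, 240, 240, 240, 240, 240], slide=[[0, 0, 0], [0, 0, 0], [0, 0, 0.01], [0, 0, 0.02], [0, 0, 0.03], [0, 0, 0.04], [0, 0, 0.05], [0, 0, 0.06], [0, 0, 0.06], [0, 0, 0.06]], turn=[[0, 0, 0], [0, 0, 0], [0, 0, 0], [0, 0, 0], [0, 0, 0], [0, 0, 0], [0, 0, 0], [0, 0, 0], [0, 0, 0], [0, 0, 0]])

```text
time: 14.37
tool_pos: [0.6085, 0.2702, 0.0799]
eef_rot: [-3.142, 0.0, -2.966]
ft_force: [-0.6, -0.2, -3.7]
finger_gap: 0.0111
finger_force: 61.7
```

Run:
```python
from rig import arm
s=arm.observe(); print(s["tool_pos"],s["eef_rot"],s["time"])
from h import *
t,s=grab("top",2),grab("scene",2)
cv2.imwrite("pics/v2.png",np.hstack([cv2.resize(s["frame"][130:250,330:450,::-1],(400,400),interpolation=cv2.INTER_CUBIC),cv2.resize(t["frame"][130:230,120:220,::-1],(400,400),interpolation=cv2.INTER_CUBIC)]))
```

```text
[0.60852778 0.27022991 0.07991899] [-3.14159249e+00  2.26287438e-04 -2.96626680e+00] 14.3667
```

View pics/v2.png

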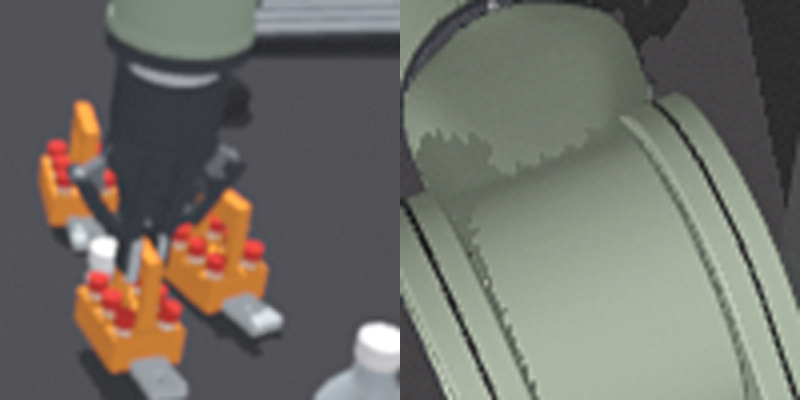

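Carrier A hangs level in the grip. I'll take it to fork2's approach point.

Emit:
drive_tool(hand=[240, 240, 240, 240, 240, 240, 240, 240, 240, 240], slide=[[0, 0, 0.05], [0, 0, 0.13], [0, -0.01, 0.21], [-0.01, -0.05, 0.29], [-0.03, -0.11, 0.35], [-0.05, -0.18, 0.39], [-0.07, -0.26, 0.4], [-0.09, -0.34, 0.4], [-0.12, -0.43, 0.4], [-0.14, -0.52, 0.4]], turn=[[0, 0, 0], [0, 0, 0], [0, 0, -0.04], [0, 0, -0.1], [0, 0, -0.18], [0, 0, -0.26], [0, 0, -0.34], [0, 0, -0.42], [0, 0, -0.5], [0, 0, -0.56]])

```text
time: 15.3
tool_pos: [0.5656, 0.1132, 0.1998]
eef_rot: [-3.141, -0.0, 3.022]
ft_force: [0.9, -0.1, -2.6]
finger_gap: 0.0108
finger_force: 61.6
```

Emit:
drive_tool(hand=[240, 240, 240, 240, 240, 240, 240, 240, 240, 240], slide=[[-0.02, -0.08, 0], [-0.05, -0.17, 0], [-0.08, -0.27, 0], [-0.11, -0.37, 0], [-0.13, -0.47, 0], [-0.15, -0.55, 0], [-0.17, -0.61, 0], [-0.177, -0.63, 0], [-0.177, -0.63, 0], [-0.177, -0.63, 0]], turn=[[0, 0, 0], [0, 0, 0], [0, 0, 0], [0, 0, 0], [0, 0, 0], [0, 0, 0], [0, 0, 0], [0, 0, 0], [0, 0, 0], [0, 0, 0]])

```text
time: 16.13
tool_pos: [0.5136, -0.0741, 0.1998]
eef_rot: [3.141, 0.0, 3.024]
ft_force: [-0.3, 0.8, -2.8]
finger_gap: 0.0103
finger_force: 61.7
```

Run:
```python
from rig import arm
s=arm.observe(); print(s["tool_pos"],s["eef_rot"],s["time"])
```

```text
[ 0.51358667 -0.07414816  0.19980148] [3.14110746e+00 1.90506360e-04 3.02385870e+00] 16.1333
```

Emit:
drive_tool(hand=[240, 240, 240, 240, 240, 240, 240, 240, 240, 240], slide=[[0, 0, -0.03], [0, 0, -0.06], [0, 0, -0.09], [0, 0, -0.12], [-0.001, -0.002, -0.145], [-0.001, -0.002, -0.16], [-0.001, -0.002, -0.17], [-0.001, -0.002, -0.18], [-0.001, -0.002, -0.185], [-0.001, -0.002, -0.187]], turn=[[0, 0, -0.004], [0, 0, -0.004], [0, 0, -0.004], [0, 0, -0.004], [0, 0, -0.004], [0, 0, -0.004], [0, 0, -0.004], [0, 0, -0.004], [0, 0, -0.004], [0, 0, -0.004]])

```text
time: 16.97
tool_pos: [0.5131, -0.0754, 0.1436]
eef_rot: [-3.141, 0.0, 3.022]
ft_force: [0.1, 0.1, -1.9]
finger_gap: 0.0109
finger_force: 61.7
```

Run:
```python
from rig import arm
s=arm.observe(); print(s["tool_pos"],s["eef_rot"],s["ft_force"])
from h import *
t,s=grab("top",3),grab("scene",3)
cv2.imwrite("pics/v3.png",np.hstack([cv2.resize(s["frame"][160:260,190:310,::-1],(480,400),interpolation=cv2.INTER_CUBIC),cv2.resize(t["frame"][140:220,260:340,::-1],(320,400),interpolation=cv2.INTER_CUBIC)]))
```

```text
[ 0.51309062 -0.07540381  0.14360796] [-3.14148504e+00  6.91120873e-05  3.02165108e+00] [ 0.05797168  0.0959985  -1.86121477]
```

View pics/v3.png

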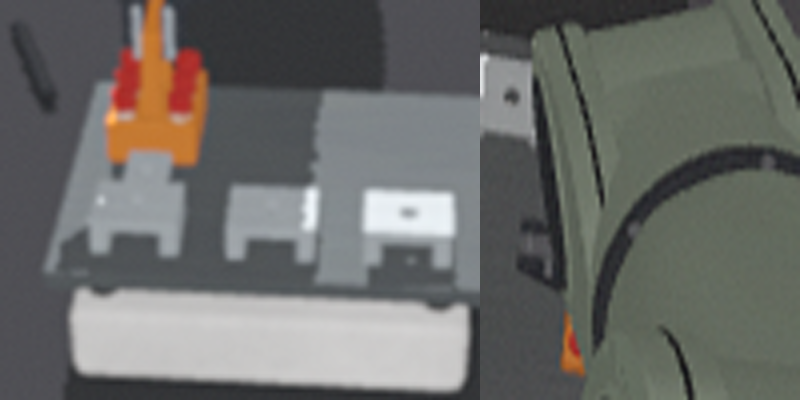

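Emit:
drive_tool(hand=[240, 240, 240, 240, 240, 240, 240, 240, 240, 240], slide=[[0.01, 0.001, 0], [0.025, -0.001, 0], [0.04, -0.003, 0], [0.055, -0.005, 0], [0.07, -0.007, 0], [0.085, -0.009, 0], [0.1, -0.011, 0], [0.115, -0.012, 0], [0.13, -0.014, 0], [0.14, -0.015, 0]], turn=[[0, 0, 0], [0, 0, 0], [0, 0, 0], [0, 0, 0], [0, 0, 0], [0, 0, 0], [0, 0, 0], [0, 0, 0], [0, 0, 0], [0, 0, 0]])

```text
time: 17.9
tool_pos: [0.5556, -0.0799, 0.1436]
eef_rot: [-3.142, 0.0, 3.022]
ft_force: [-0.2, 0.2, -3.2]
finger_gap: 0.011
finger_force: 61.7
```

Run:
```python
from rig import arm
s=arm.observe(); print(s["tool_pos"],s["eef_rot"],s["ft_force"],s["torque"])
from h import *
s=grab("scene",4)
p=np.array([arm.observe()["tool_pos"]]);u=np.array([.9928,-.1196])
G=s["frame"]
for d,z in((.037,.0915),(.035,.115)): print(proj(s,[[*(p[0,:2]+d*u),z]]))
o=orange(s); ys,xs=np.nonzero(o[160:215,205:260]); 
for r in range(0,55,4): 
    q=np.nonzero(o[160+r,205:260])[0]; print(160+r,q.min()+205 if len(q) else 0,q.max()+205 if len(q) else 0,end="; ")
```

```text
[ 0.55561979 -0.0799419   0.14362951] [-3.14152913e+00  1.02924632e-04  3.02162208e+00] [-0.21632248  0.23762287 -3.15869762] [0.00387796 0.05884034 0.02612001]
[[225.39896639 208.21509476]]
[[225.1723441  199.68148843]]
160 0 0; 164 0 0; 168 225 228; 172 224 227; 176 224 227; 180 224 227; 184 223 228; 188 223 239; 192 223 239; 196 216 239; 200 215 238; 204 221 237; 208 237 237; 212 0 0;
```

Emit:
drive_tool(hand=[240, 240, 240, 240, 240, 240, 240, 240, 240, 240], slide=[[0.003, 0, 0], [0.006, -0.001, 0], [0.009, -0.001, 0], [0.012, -0.001, 0], [0.015, -0.002, 0], [0.018, -0.002, 0], [0.021, -0.003, 0], [0.023, -0.003, 0], [0.023, -0.003, 0], [0.023, -0.003, 0]], turn=[[0, 0, 0], [0, 0, 0], [0, 0, 0], [0, 0, 0], [0, 0, 0], [0, 0, 0], [0, 0, 0], [0, 0, 0], [0, 0, 0], [0, 0, 0]])

```text
time: 18.78
tool_pos: [0.562, -0.0808, 0.1437]
eef_rot: [-3.141, -0.0, 3.022]
ft_force: [0.3, -0.5, -4.4]
finger_gap: 0.0111
finger_force: 61.7
```

Emit:
drive_tool(hand=[240, 240, 240, 240, 240, 240, 240, 240, 240, 240], slide=[[0.001, 0, 0], [0.002, 0, 0], [0.003, 0, 0], [0.004, 0, 0], [0.005, 0, 0], [0.005, 0, 0], [0.005, 0, 0], [0.005, 0, 0], [0.005, 0, 0], [0.005, 0, 0]], turn=[[0, 0, 0], [0, 0, 0], [0, 0, 0], [0, 0, 0], [0, 0, 0], [0, 0, 0], [0, 0, 0], [0, 0, 0], [0, 0, 0], [0, 0, 0]])

```text
time: 19.62
tool_pos: [0.5634, -0.0808, 0.1437]
eef_rot: [-3.141, -0.0, 3.022]
ft_force: [-0.5, 0.7, -2.8]
finger_gap: 0.0108
finger_force: 61.7
```

Not touching yet; lower by 1.5 mm onto the deck first, then push on gently.

Emit:
drive_tool(hand=[240, 240, 240, 240, 240, 240, 240, 240, 240, 240], slide=[[0.002, 0, 0], [0.004, 0, 0], [0.006, -0.001, 0], [0.006, -0.001, 0], [0.006, -0.001, 0], [0.006, -0.001, 0], [0.006, -0.001, 0], [0.006, -0.001, 0], [0.006, -0.001, 0], [0.006, -0.001, 0]], turn=[[0, 0, 0], [0, 0, 0], [0, 0, 0], [0, 0, 0], [0, 0, 0], [0, 0, 0], [0, 0, 0], [0, 0, 0], [0, 0, 0], [0, 0, 0]])

```text
time: 20.45
tool_pos: [0.5641, -0.0809, 0.1435]
eef_rot: [-3.141, -0.003, 3.022]
ft_force: [-9.0, 1.2, 1.8]
finger_gap: 0.0109
finger_force: 62.4
```

Emit:
drive_tool(hand=[240, 240, 240, 240, 240, 240, 240, 240, 240, 240], slide=[[0.002, 0, 0], [0.004, 0, 0], [0.006, -0.001, 0], [0.006, -0.001, 0], [0.006, -0.001, 0], [0.006, -0.001, 0], [0.006, -0.001, 0], [0.006, -0.001, 0], [0.006, -0.001, 0], [0.006, -0.001, 0]], turn=[[0, 0, 0], [0, 0, 0], [0, 0, 0], [0, 0, 0], [0, 0, 0], [0, 0, 0], [0, 0, 0], [0, 0, 0], [0, 0, 0], [0, 0, 0]])

```text
time: 21.28
tool_pos: [0.5653, -0.0813, 0.1433]
eef_rot: [-3.141, -0.004, 3.022]
ft_force: [-13.2, 1.4, 2.6]
finger_gap: 0.0113
finger_force: 62.6
```

Emit:
drive_tool(hand=[240, 240, 240, 240, 240, 240, 240, 240, 240, 240], slide=[[-0.002, 0, 0], [-0.005, 0, 0], [-0.005, 0, -0.002], [-0.005, 0, -0.004], [-0.005, 0, -0.006], [-0.005, 0, -0.006], [-0.004, 0, -0.006], [-0.003, 0, -0.006], [-0.003, 0, -0.006], [-0.003, 0, -0.006]], turn=[[0, 0, 0], [0, 0, 0], [0, 0, 0], [0, 0, 0], [0, 0, 0], [0, 0, 0], [0, 0, 0], [0, 0, 0], [0, 0, 0], [0, 0, 0]])

```text
time: 22.12
tool_pos: [0.565, -0.0814, 0.1422]
eef_rot: [-3.141, -0.002, 3.021]
ft_force: [-13.2, 1.2, 11.6]
finger_gap: 0.0106
finger_force: 63.9
```

Emit:
drive_tool(hand=[235, 225, 215, 205, 195, 185, 175, 165, 165, 165], slide=[[0, 0, 0], [0, 0, 0], [0, 0, 0], [0, 0, 0], [0, 0, 0], [0, 0, 0], [0, 0, 0], [0, 0, 0], [0, 0, 0], [0, 0, 0]], turn=[[0, 0, 0], [0, 0, 0], [0, 0, 0], [0, 0, 0], [0, 0, 0], [0, 0, 0], [0, 0, 0], [0, 0, 0], [0, 0, 0], [0, 0, 0]])

```text
time: 22.95
tool_pos: [0.5662, -0.0814, 0.1419]
eef_rot: [-3.142, 0.0, 3.022]
ft_force: [0.0, -0.0, -0.5]
finger_gap: 0.0304
finger_force: 0.0
```

Emit:
drive_tool(hand=[165, 165, 165, 165, 165, 165, 150, 120, 100, 90], slide=[[0, 0, 0.03], [0, 0, 0.08], [0, 0, 0.14], [0, 0, 0.21], [-0.01, -0.05, 0.27], [-0.02, -0.15, 0.3], [-0.03, -0.27, 0.3], [-0.04, -0.4, 0.3], [-0.04, -0.52, 0.3], [-0.04, -0.6, 0.3]], turn=[[0, 0, 0], [0, 0, 0], [0, 0, 0], [0, 0, 0], [0, 0, 0], [0, 0, 0], [0, 0, 0], [0, 0, 0], [0, 0, 0], [0, 0, 0]])

```text
time: 23.78
tool_pos: [0.5532, -0.2653, 0.2326]
eef_rot: [-3.14, 0.0, 3.019]
ft_force: [-0.4, -0.3, 1.2]
finger_gap: 0.0555
finger_force: 0.0
```

Run:
```python
from rig import arm
s=arm.observe(); print(s["tool_pos"],s["eef_rot"],s["ft_force"],s["joint_positions"])
from h import *
t,s=grab("top",5),grab("scene",5)
cv2.imwrite("pics/v5.png",np.hstack([cv2.resize(s["frame"][160:260,130:310,::-1],(400,300),interpolation=cv2.INTER_CUBIC),cv2.resize(t["frame"][135:235,260:380,::-1],(400,300),interpolation=cv2.INTER_CUBIC)]))
```

```text
[ 0.55318707 -0.26532888  0.23262925] [-3.14007892e+00  2.55214496e-04  3.01884362e+00] [-0.42332388 -0.29489731  1.22145843] [ 0.53667883  0.77823968 -0.31114422  1.32455494  0.24836018  1.07596726
  1.63985568]
```

View pics/v5.png

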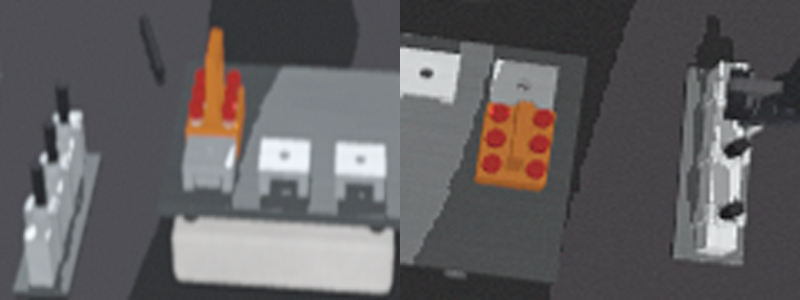

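Carrier A is home, its front face flush with fork2 and standing flat. Now refine the pin positions.

Run:
```python
from h import *
t,s=load("top",1),load("scene",5)
for c,box,th in((t,(352,158,366,210),55),(s,(140,186,165,232),55)):
    G=hsv(c)[...,2]
    for A,ce,m in blobs((G<th).astype(np.uint8),box,6):
        q=np.argwhere(m); print(A,ce.round(2),q.min(0),q.max(0),[ray(c,ce,z)[0].round(4)[:2].tolist() for z in(.084,)])
G=hsv(s)[...,2]; print(G[214:232,142:154]); G=hsv(t)[...,2]; print(G[180:190,354:366])
```

```text
28 [361.82 163.5 ] [161 359] [166 365] [[0.6258, -0.2668]]
28 [360.71 183.82] [181 357] [186 364] [[0.5688, -0.2625]]
24 [358.83 205.04] [203 356] [207 362] [[0.5104, -0.2562]]
39 [157.82 194.15] [190 156] [199 160] [[0.5114, -0.2573]]
33 [152.21 207.3 ] [203 150] [212 154] [[0.5699, -0.2633]]
42 [146.98 221.74] [217 145] [227 149] [[0.6287, -0.2672]]
[[ 81  80  79  78  78  94 135 172 169 136 113 115]
 [ 82  78  74  76  77  76  88 125 158 161 158 162]
 [ 84  75  64  65  64  62  63 104 152 171 175 178]
 [ 85  76  55  49  48  45  50  94 146 173 178 179]
 [ 84  76  59  44  42  43  46  83 137 169 175 175]
 [ 84  79  61  47  45  43  44  75 130 166 172 171]
 [ 85  79  61  45  44  43  43  65 125 167 173 169]
 [ 83  82  67  49  42  45  40  61 123 169 174 171]
 [ 84  81  70  50  42  44  42  55 116 164 173 171]
 [ 82  81  73  51  44  44  42  50 101 151 169 170]
 [ 82  98 105  73  44  42  43  46  86 140 168 172]
 [109 156 175 122  56  42  41  44  80 137 172 190]
 [161 208 215 152  63  37  40  41  77 136 182 210]
 [203 230 214 147  69  42  43  49  81 144 195 220]
 [223 234 202 151 107  83  85  93 117 167 211 225]
 [216 218 189 166 151 141 144 147 155 187 217 220]
 [182 181 167 169 170 173 175 173 173 187 204 196]
 [158 159 160 170 173 175 178 176 172 172 174 168]]
[[150 157 155 154 158 158 160 183 162  91 125  77]
 [141 150 158 158 163 165 109  87  55  45  96  78]
 [137 144 149 143 132  99  46  32  35  32  51  77]
 [137 145 134 123  67  26  32  38  39  32  30  60]
 [139 142 140  83  24  32  31  39  35  27 119 107]
 [141 143 176  51  23  27  29  27  24 120 198  92]
 [138 146 186 131  37  33  35  27  83 206 208  80]
 [139 147 197 200  86  77 125 187 145 215 199  76]
 [158 176 206 215 202 204 201 204 182 218 203  81]
 [158 157 193 215 217 216 206 215 192 201 157  71]]
```

Emit:
drive_tool(hand=[90, 90, 90, 90, 90, 90, 90, 90, 90, 90], slide=[[-0.05, 0.01, 0], [-0.1, 0.02, 0], [-0.14, 0.028, -0.03], [-0.14, 0.028, -0.1], [-0.14, 0.028, -0.18], [-0.14, 0.028, -0.26], [-0.14, 0.028, -0.31], [-0.14, 0.028, -0.34], [-0.14, 0.028, -0.34], [-0.14, 0.028, -0.34]], turn=[[0, 0, 0.03], [0, 0, 0.06], [0, 0, 0.06], [0, 0, 0.06], [0, 0, 0.06], [0, 0, 0.06], [0, 0, 0.06], [0, 0, 0.06], [0, 0, 0.06], [0, 0, 0.06]])

```text
time: 24.72
tool_pos: [0.5125, -0.2527, 0.1306]
eef_rot: [-3.141, 0.001, 3.053]
ft_force: [-1.0, 0.1, 1.1]
finger_gap: 0.0549
finger_force: 0.0
```

Run:
```python
from rig import arm
s=arm.observe(); print(s["tool_pos"],s["eef_rot"],s["ft_force"])
```

```text
[ 0.51250899 -0.25274895  0.13061866] [-3.14147330e+00  5.04945984e-04  3.05342133e+00] [-1.02078587  0.09073418  1.13155894]
```

Emit:
drive_tool(hand=[90, 90, 90, 90, 90, 90, 90, 90, 90, 90], slide=[[-0.003, -0.01, 0], [-0.005, -0.014, 0], [-0.005, -0.014, -0.03], [-0.005, -0.014, -0.07], [-0.005, -0.014, -0.11], [-0.005, -0.014, -0.15], [-0.005, -0.014, -0.18], [-0.005, -0.014, -0.195], [-0.005, -0.014, -0.197], [-0.005, -0.014, -0.197]], turn=[[0, 0, 0], [0, 0, 0], [0, 0, 0], [0, 0, 0], [0, 0, 0], [0, 0, 0], [0, 0, 0], [0, 0, 0], [0, 0, 0], [0, 0, 0]], squeeze=50)

```text
time: 25.55
tool_pos: [0.5108, -0.2572, 0.0709]
eef_rot: [-3.141, 0.0, 3.053]
ft_force: [0.1, -0.1, 1.0]
finger_gap: 0.0557
finger_force: 0.0
```

Emit:
drive_tool(hand=[120, 150, 180, 200, 215, 230, 240, 240, 240, 240], slide=[[0, 0, 0], [0, 0, 0], [0, 0, 0], [0, 0, 0], [0, 0, 0], [0, 0, 0], [0, 0, 0], [0, 0, 0], [0, 0, 0], [0, 0, 0]], turn=[[0, 0, 0], [0, 0, 0], [0, 0, 0], [0, 0, 0], [0, 0, 0], [0, 0, 0], [0, 0, 0], [0, 0, 0], [0, 0, 0], [0, 0, 0]])

```text
time: 26.38
tool_pos: [0.5108, -0.2573, 0.0711]
eef_rot: [-3.141, 0.0, 3.053]
ft_force: [-1.2, 0.4, 5.9]
finger_gap: 0.0124
finger_force: 48.6
```

Emit:
drive_tool(hand=[240, 240, 240, 240, 240, 240, 240, 240, 240, 240], slide=[[0, 0, 0], [0, 0, 0.01], [0, 0, 0.02], [0, 0, 0.03], [0, 0, 0.05], [0, 0, 0.08], [0, 0, 0.12], [0, 0, 0.17], [0, 0, 0.22], [0, 0, 0.27]], turn=[[0, 0, 0], [0, 0, 0], [0, 0, 0], [0, 0, 0], [0, 0, 0], [0, 0, 0], [0, 0, 0], [0, 0, 0], [0, 0, 0], [0, 0, 0]])

```text
time: 27.22
tool_pos: [0.5108, -0.2571, 0.1535]
eef_rot: [-3.141, 0.001, 3.053]
ft_force: [-0.4, 0.4, 0.4]
finger_gap: 0.0125
finger_force: 49.2
```

Emit:
drive_tool(hand=[240, 240, 240, 240, 240, 240, 240, 240, 240, 240], slide=[[0, 0, 0.05], [0, 0, 0.1], [0, 0, 0.14], [0, 0, 0.17], [0, 0, 0.19], [0, 0, 0.2], [0, 0, 0.2], [0, 0, 0.2], [0, 0, 0.2], [0, 0, 0.2]], turn=[[0, 0, 0], [0, 0, 0], [0, 0, 0], [0, 0, 0], [0, 0, 0], [0, 0, 0], [0, 0, 0], [0, 0, 0], [0, 0, 0], [0, 0, 0]])

```text
time: 28.05
tool_pos: [0.5105, -0.2571, 0.2113]
eef_rot: [3.141, -0.001, 3.053]
ft_force: [0.2, 0.5, -0.6]
finger_gap: 0.0126
finger_force: 49.2
```

Run:
```python
from rig import arm
s=arm.observe(); print(s["tool_pos"],s["eef_rot"],s["ft_force"])
from h import *
t,s=grab("top",6),grab("scene",6)
cv2.imwrite("pics/v6.png",np.hstack([cv2.resize(s["frame"][130:230,110:210,::-1],(400,400),interpolation=cv2.INTER_CUBIC),cv2.resize(t["frame"][150:230,320:400,::-1],(400,400),interpolation=cv2.INTER_CUBIC)]))
```

```text
[ 0.51052187 -0.25710713  0.2112666 ] [ 3.14137550e+00 -7.36425404e-04  3.05310268e+00] [ 0.2446494   0.47868501 -0.61165895]
```

View pics/v6.png

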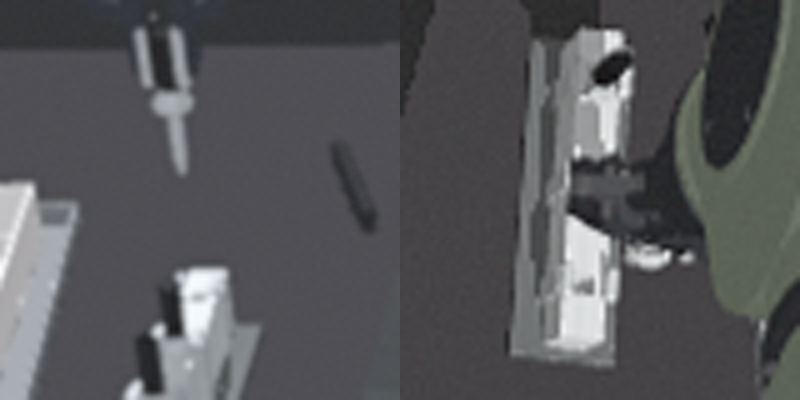

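Run:
```python
from h import *
s=load("scene",6)
for dz in(0,.012,.0475): print(proj(s,[[.5105,-.2571,.1468+dz]]).round(1))
g=cv2.cvtColor(s["frame"],cv2.COLOR_RGB2GRAY).astype(int); print(g[153:177,147:161])
```

```text
[[155.  172.8]]
[[154.5 168.6]]
[[152.8 155.9]]
[[ 79  97 128 141 138 140 142 143 150 143 114  85  77  79]
 [ 88 120 152 166 169 172 170 164 161 156 142 104  81  79]
 [ 99 135 163 170 173 176 174 167 161 160 152 111  82  80]
 [ 98 136 162 169 172 174 172 166 161 157 141 102  78  78]
 [ 87 118 151 163 168 169 168 164 155 142 120  89  78  79]
 [ 81  95 122 140 149 157 161 156 138 111  89  80  80  80]
 [ 80  80  88  98 117 143 158 152 122  88  76  77  79  81]
 [ 79  78  77  79  98 136 159 155 130  89  77  80  80  80]
 [ 81  78  78  79  95 132 160 160 138  94  77  78  80  80]
 [ 81  79  78  79  93 130 159 160 142  99  78  79  79  79]
 [ 80  80  79  78  87 123 157 162 143 102  77  80  80  81]
 [ 80  80  80  77  84 120 157 162 146 106  80  77  79  80]
 [ 80  80  79  78  83 114 152 162 148 113  82  78  81  80]
 [ 81  81  80  78  80 106 143 161 152 119  86  77  80  79]
 [ 80  79  80  79  79  98 138 160 154 124  87  78  78  80]
 [ 80  80  80  79  80  97 133 160 156 128  88  77  78  80]
 [ 80  81  80  79  80  92 128 158 157 128  88  79  79  82]
 [ 80  79  80  79  77  83 115 149 154 128  88  78  81  80]
 [ 80  79  80  80  78  81  98 135 151 128  88  77  78  81]
 [ 80  80  82  81  79  78  89 120 143 122  87  79  80  80]
 [ 81  80  80  80  78  79  82 101 118 102  82  78  79  80]
 [ 80  80  80  80  80  79  79  83  89  84  78  80  80  81]
 [ 79  78  80  79  80  79  79  80  78  79  80  79  79  80]
 [ 81  81  81  79  79  80  80  79  79  80  80  80  79  78]]
```

Emit:
drive_tool(hand=[240, 240, 240, 240, 240, 240, 240, 240, 240, 240], slide=[[0.05, 0, 0], [0.12, 0.02, 0], [0.2, 0.06, 0], [0.27, 0.13, 0], [0.33, 0.21, 0], [0.357, 0.3, 0], [0.357, 0.39, 0], [0.357, 0.47, 0], [0.357, 0.54, 0], [0.357, 0.567, 0]], turn=[[0, 0, -0.01], [0, 0, -0.03], [0, 0, -0.06], [0, 0, -0.06], [0, 0, -0.06], [0, 0, -0.06], [0, 0, -0.06], [0, 0, -0.06], [0, 0, -0.06], [0, 0, -0.06]])

```text
time: 28.98
tool_pos: [0.6178, -0.0836, 0.2117]
eef_rot: [3.14, -0.0, 3.025]
ft_force: [0.4, 1.0, 0.1]
finger_gap: 0.0124
finger_force: 49.2
```

Emit:
drive_tool(hand=[240, 240, 240, 240, 240, 240, 240, 240, 240, 240], slide=[[0, 0, 0], [0, 0, -0.02], [0, 0, -0.04], [0, 0, -0.06], [0, 0, -0.08], [0, 0, -0.09], [0, 0, -0.1], [0, 0, -0.1], [0, 0, -0.1], [0, 0, -0.1]], turn=[[0, 0, 0], [0, 0, 0], [0, 0, 0], [0, 0, 0], [0, 0, 0], [0, 0, 0], [0, 0, 0], [0, 0, 0], [0, 0, 0], [0, 0, 0]])

```text
time: 29.82
tool_pos: [0.6179, -0.0871, 0.182]
eef_rot: [-3.142, 0.0, 3.022]
ft_force: [0.3, 0.2, -0.3]
finger_gap: 0.0124
finger_force: 49.2
```

Run:
```python
from rig import arm
a=arm.observe(); p=a["tool_pos"]; print(p,a["eef_rot"],a["ft_force"])
from h import *
t,s=grab("top",7),grab("scene",7)
for dz in(-.0645,-.017): print(proj(s,[[p[0],p[1],p[2]+dz]]).round(1))
cv2.imwrite("pics/v7.png",np.hstack([cv2.resize(s["frame"][160:230,190:260,::-1],(400,400),interpolation=cv2.INTER_CUBIC),cv2.resize(t["frame"][130:210,260:340,::-1],(400,400),interpolation=cv2.INTER_CUBIC)]))
```

```text
[ 0.61789795 -0.08709142  0.18201145] [-3.14152702e+00  4.20717106e-04  3.02164924e+00] [ 0.28516643  0.18463843 -0.26009172]
[[223.8 205.3]]
[[223.  188.2]]
```

View pics/v7.png

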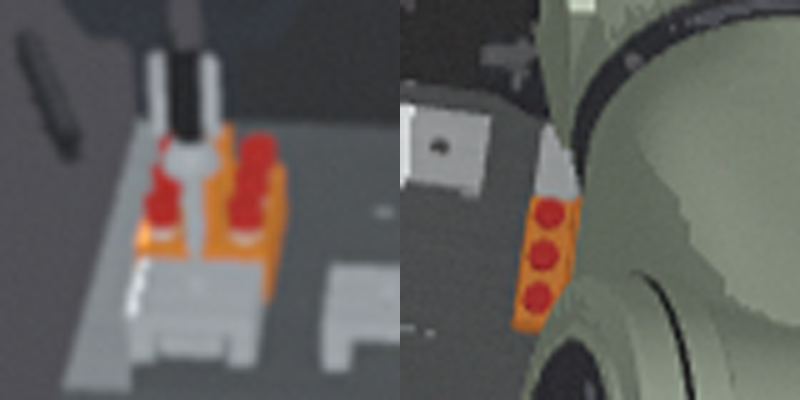

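Emit:
drive_tool(hand=[240, 240, 240, 240, 240, 240, 240, 240, 240, 240], slide=[[0, 0, -0.01], [0, 0, -0.02], [0, 0, -0.03], [0, 0, -0.04], [0, 0, -0.05], [0, 0, -0.06], [0, 0, -0.07], [0, 0, -0.08], [0, 0, -0.08], [0, 0, -0.08]], turn=[[0, 0, 0], [0, 0, 0], [0, 0, 0], [0, 0, 0], [0, 0, 0], [0, 0, 0], [0, 0, 0], [0, 0, 0], [0, 0, 0], [0, 0, 0]])

```text
time: 30.75
tool_pos: [0.6177, -0.087, 0.1577]
eef_rot: [-3.142, -0.0, 3.022]
ft_force: [0.3, 0.4, -0.5]
finger_gap: 0.0124
finger_force: 49.2
```

Emit:
drive_tool(hand=[240, 240, 240, 240, 240, 240, 240, 240, 240, 240], slide=[[0, 0, -0.008], [0, 0, -0.016], [0, 0, -0.024], [0, 0, -0.032], [0, 0, -0.04], [0, 0, -0.045], [0, 0, -0.05], [0, 0, -0.05], [0, 0, -0.05], [0, 0, -0.05]], turn=[[0, 0, 0], [0, 0, 0], [0, 0, 0], [0, 0, 0], [0, 0, 0], [0, 0, 0], [0, 0, 0], [0, 0, 0], [0, 0, 0], [0, 0, 0]])

```text
time: 31.58
tool_pos: [0.6178, -0.0871, 0.1428]
eef_rot: [-3.141, 0.0, 3.022]
ft_force: [0.1, 0.4, -1.5]
finger_gap: 0.0124
finger_force: 49.2
```

Emit:
drive_tool(hand=[240, 240, 240, 240, 240, 240, 240, 240, 240, 240], slide=[[0, 0, -0.01], [0, 0, -0.02], [0, 0, -0.03], [0, 0, -0.04], [0, 0, -0.05], [0, 0, -0.056], [0, 0, -0.06], [0, 0, -0.063], [0, 0, -0.066], [0, 0, -0.066]], turn=[[0, 0, 0], [0, 0, 0], [0, 0, 0], [0, 0, 0], [0, 0, 0], [0, 0, 0], [0, 0, 0], [0, 0, 0], [0, 0, 0], [0, 0, 0]])

```text
time: 32.42
tool_pos: [0.6177, -0.0871, 0.1229]
eef_rot: [-3.142, -0.0, 3.022]
ft_force: [0.1, 0.3, -0.9]
finger_gap: 0.0126
finger_force: 49.2
```

Emit:
drive_tool(hand=[240, 240, 240, 240, 240, 240, 240, 240, 240, 240], slide=[[0, 0, -0.002], [0, 0, -0.004], [0, 0, -0.006], [0, 0, -0.006], [0, 0, -0.006], [0, 0, -0.006], [0, 0, -0.006], [0, 0, -0.006], [0, 0, -0.006], [0, 0, -0.006]], turn=[[0, 0, 0], [0, 0, 0], [0, 0, 0], [0, 0, 0], [0, 0, 0], [0, 0, 0], [0, 0, 0], [0, 0, 0], [0, 0, 0], [0, 0, 0]])

```text
time: 33.25
tool_pos: [0.618, -0.0871, 0.1221]
eef_rot: [-3.141, 0.001, 3.022]
ft_force: [-3.0, -1.2, 12.6]
finger_gap: 0.0129
finger_force: 51.3
```

Emit:
drive_tool(hand=[225, 210, 195, 180, 165, 150, 150, 150, 150, 150], slide=[[0, 0, 0], [0, 0, 0], [0, 0, 0], [0, 0, 0], [0, 0, 0], [0, 0, 0.01], [0, 0, 0.05], [0, 0, 0.12], [0, 0, 0.2], [0, 0, 0.28]], turn=[[0, 0, 0], [0, 0, 0], [0, 0, 0], [0, 0, 0], [0, 0, 0], [0, 0, 0], [0, 0, 0], [0, 0, 0], [0, 0, 0], [0, 0, 0]])

```text
time: 34.08
tool_pos: [0.6176, -0.0871, 0.2062]
eef_rot: [3.142, -0.0, 3.022]
ft_force: [0.6, -0.1, 0.1]
finger_gap: 0.0354
finger_force: 0.0
```

```bash
cat > cc.py <<'E'
# carrier poses from the fully seen cap rows + tongue blob, in the top view
import sys
from rig import arm
from h import *
from pose import dark
tag=sys.argv[1]; t,s=grab("top",tag),grab("scene",tag); a=arm.observe(); print(a["tool_pos"],a["eef_rot"],a["time"])
box=(110,140,205,270)
R=np.array([b[1] for b in blobs(red(t),box,6)]); W=ray(t,R,.046)[:,:2] if len(R) else []
print("caps",[(r.round(1).tolist(),w.round(3).tolist()) for r,w in zip(R,W)])
h=hsv(t)
for A,ce,m in blobs(((h[...,2]>110)&(h[...,1]<60)).astype(np.uint8),box,40):
    p=dark(t,*ce,r=3); print("tongue",A,ce.round(1),"hole",p.round(1),ray(t,p,.01)[0].round(4))
cv2.imwrite(f"pics/v{tag}.png",np.hstack([cv2.resize(s["frame"][155:255,190:310,::-1],(400,400),interpolation=cv2.INTER_CUBIC),cv2.resize(t["frame"][130:270,100:240,::-1],(400,400),interpolation=cv2.INTER_CUBIC)]))
E
python3 cc.py 8
```

```text
[ 0.61902929 -0.08712069  0.20879998] [3.14143941 0.00519788 3.02141647] 34.1833
caps [([137.7, 190.8], [0.542, 0.355]), ([124.3, 195.0], [0.529, 0.392]), ([140.0, 198.5], [0.52, 0.347]), ([126.5, 203.0], [0.506, 0.384]), ([142.3, 206.1], [0.498, 0.339]), ([130.1, 210.4], [0.485, 0.372]), ([153.2, 236.1], [0.416, 0.302]), ([167.0, 237.4], [0.413, 0.264]), ([152.1, 244.5], [0.393, 0.303]), ([166.2, 246.0], [0.39, 0.264]), ([151.3, 253.3], [0.369, 0.304]), ([164.8, 254.2], [0.367, 0.267])]
tongue 98 [131.6 183.6] hole [132.1 185.1] [0.5642 0.3836 0.01  ]
tongue 94 [166.7 201.9] hole [169.4 202.4] [0.516  0.2716 0.01  ]
tongue 114 [165.  226.5] hole [165.1 226.6] [0.4461 0.2793 0.01  ]
```

View pics/v8.png

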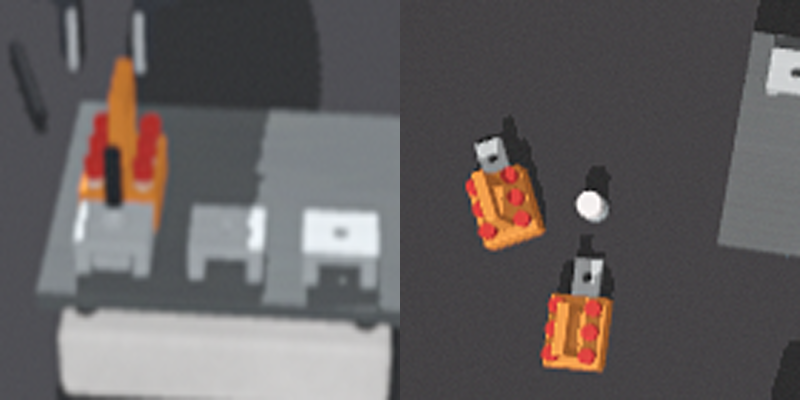

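Pin 1 is home in fork2 and carriers B and C haven't moved. Now carrier B.

Emit:
drive_tool(hand=[150, 150, 120, 90, 60, 30, 0, 0, 0, 0], slide=[[0, 0.05, 0.02], [-0.02, 0.14, 0.02], [-0.04, 0.24, 0.02], [-0.06, 0.34, 0.02], [-0.08, 0.44, 0.02], [-0.11, 0.54, 0.02], [-0.13, 0.64, 0.02], [-0.15, 0.74, 0.02], [-0.17, 0.84, 0.02], [-0.19, 0.94, 0.02]], turn=[[0, 0, 0.05], [0, 0, 0.14], [0, 0, 0.23], [0, 0, 0.32], [0, 0, 0.41], [0, 0, 0.5], [0, 0, 0.6], [0, 0, 0.7], [0, 0, 0.8], [0, 0, 0.9]])

```text
time: 35.02
tool_pos: [0.5599, 0.1968, 0.2108]
eef_rot: [3.142, -0.001, -2.787]
ft_force: [0.2, 1.0, 0.6]
finger_gap: 0.0856
finger_force: 0.0
```

Emit:
drive_tool(hand=[0, 0, 0, 0, 0, 0, 0, 0, 0, 0], slide=[[-0.03, 0.1, 0], [-0.06, 0.2, 0], [-0.09, 0.3, 0], [-0.12, 0.4, 0], [-0.14, 0.49, 0], [-0.155, 0.55, 0], [-0.158, 0.565, -0.05], [-0.158, 0.565, -0.1], [-0.158, 0.565, -0.13], [-0.158, 0.565, -0.13]], turn=[[0, 0, 0.03], [0, 0, 0.03], [0, 0, 0.03], [0, 0, 0.03], [0, 0, 0.03], [0, 0, 0.03], [0, 0, 0.03], [0, 0, 0.03], [0, 0, 0.03], [0, 0, 0.03]])

```text
time: 35.85
tool_pos: [0.5125, 0.364, 0.1701]
eef_rot: [-3.141, -0.003, -2.774]
ft_force: [-0.2, -1.0, 0.5]
finger_gap: 0.0857
finger_force: 0.0
```

Run:
```python
from rig import arm
s=arm.observe(); print(s["tool_pos"],s["eef_rot"],s["ft_force"])
```

```text
[0.5125162  0.36400037 0.17014793] [-3.14052732e+00 -3.09372286e-03 -2.77389901e+00] [-0.2180746  -0.99542152  0.46588125]
```

Emit:
drive_tool(hand=[0, 0, 0, 0, 0, 0, 0, 0, 0, 0], slide=[[0.001, 0, -0.05], [0.001, 0, -0.1], [0.001, 0, -0.15], [0.001, 0, -0.2], [0.001, 0, -0.25], [0.001, 0, -0.29], [0.001, 0, -0.32], [0.001, 0, -0.35], [0.001, 0, -0.361], [0.001, 0, -0.361]], turn=[[0, 0, 0], [0, 0, 0], [0, 0, 0], [0, 0, 0], [0, 0, 0], [0, 0, 0], [0, 0, 0], [0, 0, 0], [0, 0, 0], [0, 0, 0]], squeeze=60)

```text
time: 36.68
tool_pos: [0.5135, 0.3643, 0.0634]
eef_rot: [-3.141, -0.001, -2.775]
ft_force: [0.1, 0.9, 0.2]
finger_gap: 0.0854
finger_force: 0.0
```

Emit:
drive_tool(hand=[60, 120, 160, 190, 210, 230, 240, 240, 240, 240], slide=[[0, 0, 0], [0, 0, 0], [0, 0, 0], [0, 0, 0], [0, 0, 0], [0, 0, 0], [0, 0, 0], [0, 0, 0], [0, 0, 0], [0, 0, 0]], turn=[[0, 0, 0], [0, 0, 0], [0, 0, 0], [0, 0, 0], [0, 0, 0], [0, 0, 0], [0, 0, 0], [0, 0, 0], [0, 0, 0], [0, 0, 0]])

```text
time: 37.52
tool_pos: [0.5138, 0.3642, 0.0641]
eef_rot: [-3.141, 0.0, -2.775]
ft_force: [-0.0, -2.9, 5.5]
finger_gap: 0.0106
finger_force: 59.5
```

Emit:
drive_tool(hand=[240, 240, 240, 240, 240, 240, 240, 240, 240, 240], slide=[[0, 0, 0.02], [0, 0, 0.06], [0, 0, 0.12], [0, 0, 0.18], [0, 0, 0.24], [0, 0, 0.3], [0, 0, 0.36], [0, 0, 0.42], [0, 0, 0.45], [0, 0, 0.46]], turn=[[0, 0, 0], [0, 0, 0], [0, 0, 0], [0, 0, 0], [0, 0, 0], [0, 0, 0], [0, 0, 0], [0, 0, 0], [0, 0, 0], [0, 0, 0]])

```text
time: 38.35
tool_pos: [0.5139, 0.3648, 0.2038]
eef_rot: [3.141, 0.002, -2.775]
ft_force: [-0.5, 0.2, -3.9]
finger_gap: 0.0107
finger_force: 58.7
```

Emit:
drive_tool(hand=[240, 240, 240, 240, 240, 240, 240, 240, 240, 240], slide=[[0, -0.03, 0], [0, -0.08, 0], [0, -0.14, 0], [0, -0.21, 0], [0, -0.29, 0], [0.01, -0.37, 0], [0.01, -0.45, 0], [0.01, -0.54, 0], [0.01, -0.63, 0], [0.01, -0.7, 0]], turn=[[0, 0, -0.03], [0, 0, -0.1], [0, 0, -0.2], [0, 0, -0.3], [0, 0, -0.4], [0, 0, -0.5], [0, 0, -0.6], [0, 0, -0.7], [0, 0, -0.82], [0, 0, -0.93]])

```text
time: 39.18
tool_pos: [0.516, 0.1513, 0.201]
eef_rot: [-3.14, -0.001, 3.016]
ft_force: [0.6, 0.1, -3.0]
finger_gap: 0.0109
finger_force: 58.7
```

Emit:
drive_tool(hand=[240, 240, 240, 240, 240, 240, 240, 240, 240, 240], slide=[[0, -0.08, 0], [0.01, -0.16, 0], [0.01, -0.24, 0], [0.02, -0.32, 0], [0.02, -0.39, 0], [0.02, -0.45, 0], [0.02, -0.49, 0], [0.02, -0.501, 0], [0.02, -0.501, 0], [0.02, -0.501, 0]], turn=[[0, 0, 0], [0, 0, 0], [0, 0, 0], [0, 0, 0], [0, 0, 0], [0, 0, 0], [0, 0, 0], [0, 0, 0], [0, 0, 0], [0, 0, 0]])

```text
time: 40.02
tool_pos: [0.5225, 0.005, 0.2016]
eef_rot: [3.141, -0.0, 3.022]
ft_force: [0.5, 0.7, -3.0]
finger_gap: 0.0109
finger_force: 58.8
```

Run:
```python
from rig import arm
s=arm.observe(); print(s["tool_pos"],s["eef_rot"],s["ft_force"])
```

```text
[0.52248016 0.0049589  0.20164503] [ 3.14111796e+00 -4.52292822e-04  3.02209507e+00] [ 0.47183429  0.68551161 -3.04585081]
```

Emit:
drive_tool(hand=[240, 240, 240, 240, 240, 240, 240, 240, 240, 240], slide=[[0, 0, -0.03], [0, 0, -0.06], [0, 0, -0.09], [0, 0, -0.12], [0, -0.001, -0.145], [0, -0.001, -0.16], [0, -0.001, -0.17], [0, -0.001, -0.18], [0, -0.001, -0.185], [0, -0.001, -0.187]], turn=[[0, 0, 0], [0, 0, 0], [0, 0, 0], [0, 0, 0], [0, 0, 0], [0, 0, 0], [0, 0, 0], [0, 0, 0], [0, 0, 0], [0, 0, 0]])

```text
time: 40.85
tool_pos: [0.5227, 0.0038, 0.1457]
eef_rot: [-3.142, 0.0, 3.022]
ft_force: [0.7, 0.0, -3.6]
finger_gap: 0.011
finger_force: 58.8
```

Emit:
drive_tool(hand=[240, 240, 240, 240, 240, 240, 240, 240, 240, 240], slide=[[0.005, 0, 0], [0.015, -0.002, 0], [0.025, -0.003, 0], [0.035, -0.004, 0], [0.045, -0.005, 0], [0.055, -0.007, 0], [0.065, -0.008, 0], [0.07, -0.009, 0], [0.07, -0.009, 0], [0.07, -0.009, 0]], turn=[[0, 0, 0], [0, 0, 0], [0, 0, 0], [0, 0, 0], [0, 0, 0], [0, 0, 0], [0, 0, 0], [0, 0, 0], [0, 0, 0], [0, 0, 0]])

```text
time: 41.68
tool_pos: [0.5436, 0.0011, 0.1457]
eef_rot: [-3.141, -0.0, 3.022]
ft_force: [1.0, -0.2, -4.3]
finger_gap: 0.0111
finger_force: 58.8
```

Emit:
drive_tool(hand=[240, 240, 240, 240, 240, 240, 240, 240, 240, 240], slide=[[0.01, -0.001, 0], [0.02, -0.002, 0], [0.03, -0.004, 0], [0.04, -0.005, 0], [0.05, -0.006, 0], [0.06, -0.007, 0], [0.07, -0.008, 0], [0.075, -0.009, 0], [0.075, -0.009, 0], [0.075, -0.009, 0]], turn=[[0, 0, 0], [0, 0, 0], [0, 0, 0], [0, 0, 0], [0, 0, 0], [0, 0, 0], [0, 0, 0], [0, 0, 0], [0, 0, 0], [0, 0, 0]])

```text
time: 42.52
tool_pos: [0.5661, -0.0016, 0.1457]
eef_rot: [-3.141, -0.0, 3.022]
ft_force: [0.6, 0.1, -3.7]
finger_gap: 0.011
finger_force: 58.8
```

Emit:
drive_tool(hand=[240, 240, 240, 240, 240, 240, 240, 240, 240, 240], slide=[[0.003, 0, 0], [0.006, 0.001, 0], [0.009, 0.001, 0], [0.012, 0.001, 0], [0.015, 0, 0], [0.018, 0, 0], [0.021, 0, 0], [0.024, 0, 0], [0.024, 0, 0], [0.024, 0, 0]], turn=[[0, 0, 0], [0, 0, 0], [0, 0, 0], [0, 0, 0], [0, 0, 0], [0, 0, 0], [0, 0, 0], [0, 0, 0], [0, 0, 0], [0, 0, 0]])

```text
time: 43.35
tool_pos: [0.5733, -0.0016, 0.1457]
eef_rot: [-3.141, -0.0, 3.022]
ft_force: [-0.5, -0.7, -3.8]
finger_gap: 0.0108
finger_force: 58.8
```

Emit:
drive_tool(hand=[240, 240, 240, 240, 240, 240, 240, 240, 240, 240], slide=[[0.001, 0, 0], [0.002, 0, 0], [0.003, 0, 0], [0.004, 0, 0], [0.005, -0.001, 0], [0.005, -0.001, 0], [0.005, -0.001, 0], [0.005, -0.001, 0], [0.005, -0.001, 0], [0.005, -0.001, 0]], turn=[[0, 0, 0], [0, 0, 0], [0, 0, 0], [0, 0, 0], [0, 0, 0], [0, 0, 0], [0, 0, 0], [0, 0, 0], [0, 0, 0], [0, 0, 0]])

```text
time: 44.18
tool_pos: [0.5738, -0.0016, 0.1456]
eef_rot: [-3.141, -0.003, 3.022]
ft_force: [-7.5, 1.2, 1.5]
finger_gap: 0.0107
finger_force: 59.5
```

Emit:
drive_tool(hand=[240, 240, 240, 240, 240, 240, 240, 240, 240, 240], slide=[[0, 0, -0.001], [0, 0, -0.002], [0, 0, -0.003], [0, 0, -0.004], [0, 0, -0.005], [0, 0, -0.006], [0.001, 0, -0.006], [0.002, 0, -0.006], [0.002, 0, -0.006], [0.002, 0, -0.006]], turn=[[0, 0, 0], [0, 0, 0], [0, 0, 0], [0, 0, 0], [0, 0, 0], [0, 0, 0], [0, 0, 0], [0, 0, 0], [0, 0, 0], [0, 0, 0]])

```text
time: 45.02
tool_pos: [0.5738, -0.0018, 0.1443]
eef_rot: [-3.141, -0.003, 3.022]
ft_force: [-16.5, 1.6, 14.4]
finger_gap: 0.011
finger_force: 61.4
```

Emit:
drive_tool(hand=[235, 225, 215, 205, 195, 185, 175, 165, 165, 165], slide=[[0, 0, 0], [0, 0, 0], [0, 0, 0], [0, 0, 0], [0, 0, 0], [0, 0, 0], [0, 0, 0], [0, 0, 0], [0, 0, 0], [0, 0, 0]], turn=[[0, 0, 0], [0, 0, 0], [0, 0, 0], [0, 0, 0], [0, 0, 0], [0, 0, 0], [0, 0, 0], [0, 0, 0], [0, 0, 0], [0, 0, 0]])

```text
time: 45.85
tool_pos: [0.5755, -0.0019, 0.144]
eef_rot: [-3.142, 0.0, 3.022]
ft_force: [-0.0, 0.9, -1.3]
finger_gap: 0.03
finger_force: 0.0
```

Emit:
drive_tool(hand=[165, 165, 165, 165, 165, 165, 165, 150, 120, 100], slide=[[0, 0, 0.03], [0, 0, 0.08], [0, 0, 0.14], [0, 0, 0.21], [0, -0.02, 0.28], [0, -0.1, 0.32], [0, -0.2, 0.32], [0, -0.32, 0.32], [0, -0.44, 0.32], [0, -0.56, 0.32]], turn=[[0, 0, 0], [0, 0, 0], [0, 0, 0], [0, 0, 0], [0, 0, 0], [0, 0, 0], [0, 0, 0], [0, 0, 0.01], [0, 0, 0.03], [0, 0, 0.06]])

```text
time: 46.68
tool_pos: [0.5752, -0.1716, 0.2409]
eef_rot: [-3.141, 0.001, 3.054]
ft_force: [-0.3, 0.0, 0.5]
finger_gap: 0.0518
finger_force: 0.0
```

Emit:
drive_tool(hand=[90, 90, 90, 90, 90, 90, 90, 90, 90, 90], slide=[[0, -0.11, 0], [0, -0.2, 0], [0, -0.27, 0], [-0.01, -0.31, 0], [-0.017, -0.313, -0.07], [-0.017, -0.313, -0.14], [-0.017, -0.313, -0.22], [-0.017, -0.313, -0.3], [-0.017, -0.313, -0.35], [-0.017, -0.313, -0.35]], turn=[[0, 0, 0], [0, 0, 0], [0, 0, 0], [0, 0, 0], [0, 0, 0], [0, 0, 0], [0, 0, 0], [0, 0, 0], [0, 0, 0], [0, 0, 0]])

```text
time: 47.52
tool_pos: [0.5693, -0.2627, 0.1327]
eef_rot: [3.14, -0.004, 3.054]
ft_force: [-0.4, 0.1, -0.9]
finger_gap: 0.0552
finger_force: 0.0
```

Run:
```python
from rig import arm
a=arm.observe(); print(a["tool_pos"],a["eef_rot"],a["ft_force"],a["time"])
from h import *
t,s=grab("top",9),grab("scene",9)
cv2.imwrite("pics/v9.png",np.hstack([cv2.resize(s["frame"][145:265,130:310,::-1],(400,300),interpolation=cv2.INTER_CUBIC),cv2.resize(t["frame"][135:235,220:340,::-1],(400,300),interpolation=cv2.INTER_CUBIC)]))
```

```text
[ 0.56926065 -0.26265279  0.13267716] [ 3.14015484 -0.0037699   3.0539837 ] [-0.4402779   0.14001035 -0.89526969] 47.5167
```

View pics/v9.png

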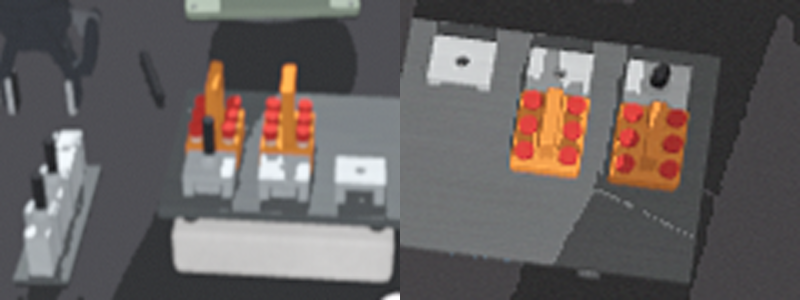

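Emit:
drive_tool(hand=[90, 90, 90, 90, 90, 90, 90, 90, 90, 90], slide=[[0, 0, -0.01], [0, 0, -0.03], [0, 0, -0.06], [0, 0, -0.09], [0, 0, -0.12], [0, 0, -0.15], [0, 0, -0.18], [0, 0, -0.2], [0, 0, -0.205], [0, 0, -0.205]], turn=[[0, 0, 0], [0, 0, 0], [0, 0, 0], [0, 0, 0], [0, 0, 0], [0, 0, 0], [0, 0, 0], [0, 0, 0], [0, 0, 0], [0, 0, 0]], squeeze=50)

```text
time: 48.45
tool_pos: [0.5702, -0.2637, 0.073]
eef_rot: [3.141, -0.001, 3.053]
ft_force: [0.1, -0.4, 0.8]
finger_gap: 0.0554
finger_force: 0.0
```

Emit:
drive_tool(hand=[120, 150, 180, 200, 215, 230, 240, 240, 240, 240], slide=[[0, 0, 0], [0, 0, 0], [0, 0, 0], [0, 0, 0], [0, 0, 0], [0, 0, 0], [0, 0, 0], [0, 0, 0], [0, 0, 0], [0, 0, 0]], turn=[[0, 0, 0], [0, 0, 0], [0, 0, 0], [0, 0, 0], [0, 0, 0], [0, 0, 0], [0, 0, 0], [0, 0, 0], [0, 0, 0], [0, 0, 0]])

```text
time: 49.28
tool_pos: [0.5705, -0.2637, 0.0737]
eef_rot: [-3.142, 0.0, 3.053]
ft_force: [-0.7, 2.0, 6.4]
finger_gap: 0.0125
finger_force: 48.7
```

Emit:
drive_tool(hand=[240, 240, 240, 240, 240, 240, 240, 240, 240, 240], slide=[[0, 0, 0], [0, 0, 0.01], [0, 0, 0.02], [0, 0, 0.03], [0, 0, 0.05], [0, 0, 0.08], [0, 0, 0.12], [0, 0, 0.17], [0, 0, 0.22], [0, 0, 0.27]], turn=[[0, 0, 0], [0, 0, 0], [0, 0, 0], [0, 0, 0], [0, 0, 0], [0, 0, 0], [0, 0, 0], [0, 0, 0], [0, 0, 0], [0, 0, 0]])

```text
time: 50.12
tool_pos: [0.5705, -0.2639, 0.1565]
eef_rot: [-3.141, 0.001, 3.053]
ft_force: [-0.8, 1.0, -0.6]
finger_gap: 0.0123
finger_force: 49.3
```

Emit:
drive_tool(hand=[240, 240, 240, 240, 240, 240, 240, 240, 240, 240], slide=[[0, 0, 0.05], [0, 0, 0.1], [0, 0, 0.15], [0, 0, 0.2], [0, 0, 0.25], [0, 0, 0.29], [0, 0, 0.3], [0, 0, 0.3], [0, 0, 0.3], [0, 0, 0.3]], turn=[[0, 0, 0], [0, 0, 0], [0, 0, 0], [0, 0, 0], [0, 0, 0], [0, 0, 0], [0, 0, 0], [0, 0, 0], [0, 0, 0], [0, 0, 0]])

```text
time: 50.95
tool_pos: [0.5701, -0.2637, 0.2439]
eef_rot: [3.141, -0.001, 3.053]
ft_force: [0.4, 0.1, -1.1]
finger_gap: 0.0126
finger_force: 49.3
```

Run:
```python
from rig import arm
a=arm.observe(); p=a["tool_pos"]; print(p,a["eef_rot"],a["ft_force"],a["time"])
from h import *
s=grab("scene",10); g=cv2.cvtColor(s["frame"],cv2.COLOR_RGB2GRAY).astype(int)
for dz in(0,.0475): 
    q=proj(s,[[p[0],p[1],p[2]-.064+dz]])[0]; print(q.round(1)); x,y=int(q[0]),int(q[1]); print(g[y-4:y+5:2 if dz else 1,x-7:x+8])
```

```text
[ 0.5700797  -0.26371447  0.24391431] [ 3.14144110e+00 -9.17491599e-04  3.05309728e+00] [ 0.3897625   0.11696998 -1.09436758] 50.95
[147.  173.6]
[[ 78  81  79  77  84 119 156 162 147 112  82  79  79  81  80]
 [ 81  79  79  78  82 111 149 161 149 113  82  79  80  80  78]
 [ 81  80  80  78  79  99 136 158 151 115  83  77  80  80  80]
 [ 80  80  81  79  78  90 127 158 153 116  84  78  79  79  80]
 [ 79  79  80  81  77  84 115 149 149 115  83  79  80  80  80]
 [ 80  80  81  80  80  80  97 124 128 100  81  78  79  80  81]
 [ 79  80  79  79  79  79  82  91  96  84  78  80  79  81  78]
 [ 79  79  80  79  81  79  79  80  80  79  79  80  79  81  81]
 [ 81  80  80  79  80  79  79  80  79  79  80  80  82  79  79]]
[144.4 155.6]
[[105 105  85  69  62  46  37  39  62  98 124 133 101  79  77]
 [ 78  77  81 104 132 135 130 133 134 135 149 160 135  94  76]
 [ 78  77  91 132 166 172 174 178 178 170 165 166 166 139  94]
 [ 79  82 102 140 162 167 170 173 170 165 162 155 142 115  86]
 [ 81  79  79  90 110 125 136 151 160 157 143 108  82  76  79]]
```

Emit:
drive_tool(hand=[240, 240, 240, 240, 240, 240, 240, 240, 240, 240], slide=[[0.04, 0.03, 0], [0.09, 0.08, 0], [0.14, 0.16, 0], [0.18, 0.26, 0], [0.192, 0.37, 0], [0.192, 0.48, 0], [0.192, 0.59, 0], [0.192, 0.69, 0], [0.192, 0.78, 0], [0.192, 0.852, 0]], turn=[[0, 0, -0.01], [0, 0, -0.03], [0, 0, -0.06], [0, 0, -0.06], [0, 0, -0.06], [0, 0, -0.06], [0, 0, -0.06], [0, 0, -0.06], [0, 0, -0.06], [0, 0, -0.06]])

```text
time: 51.83
tool_pos: [0.6276, -0.0057, 0.2441]
eef_rot: [3.141, -0.001, 3.023]
ft_force: [0.4, -0.2, -0.4]
finger_gap: 0.0121
finger_force: 49.3
```

Emit:
drive_tool(hand=[240, 240, 240, 240, 240, 240, 240, 240, 240, 240], slide=[[0, 0, 0], [0, 0, -0.02], [0, 0, -0.05], [0, 0, -0.09], [0, 0, -0.13], [0, 0, -0.16], [0, 0, -0.18], [0, 0, -0.19], [0, 0, -0.195], [0, 0, -0.195]], turn=[[0, 0, 0], [0, 0, 0], [0, 0, 0], [0, 0, 0], [0, 0, 0], [0, 0, 0], [0, 0, 0], [0, 0, 0], [0, 0, 0], [0, 0, 0]])

```text
time: 52.67
tool_pos: [0.628, -0.0084, 0.1859]
eef_rot: [-3.141, 0.0, 3.021]
ft_force: [0.7, -0.1, -0.9]
finger_gap: 0.0124
finger_force: 49.3
```

Run:
```python
from rig import arm
a=arm.observe(); p=a["tool_pos"]; print(p,a["eef_rot"],a["ft_force"],a["time"])
from h import *
s=grab("scene",11); g=cv2.cvtColor(s["frame"],cv2.COLOR_RGB2GRAY).astype(int)
print(proj(s,[[p[0],p[1],p[2]-.0665],[.627,-.008,.104]]).round(1)); print(g[198:216,250:266])
```

```text
[ 0.62800822 -0.00836846  0.18591751] [-3.14147340e+00  2.93176350e-05  3.02139979e+00] [ 0.65875622 -0.06531999 -0.86412698] 52.6667
[[257.6 206.2]
 [257.7 211.4]]
[[ 86  87  85  84  98 119 142 158 162 157 142 133 123  98  84  84]
 [ 82  83  84  86  98 123 146 161 162 157 143 131 122  98  82  86]
 [100  99 101 105 112 129 148 161 162 156 142 132 124 105  90  86]
 [138 139 143 146 136 133 146 160 161 157 142 133 128 122 117 113]
 [159 164 167 163 145 133 146 158 160 156 141 131 132 138 149 156]
 [151 156 155 148 137 133 141 153 159 154 138 131 132 141 157 170]
 [140 140 139 135 134 134 140 151 158 153 139 133 135 136 143 149]
 [141 141 140 140 141 141 143 150 155 150 143 139 139 139 139 139]
 [151 150 150 151 152 150 149 151 153 151 148 148 146 145 146 146]
 [158 157 157 157 157 157 156 155 156 155 155 156 154 154 154 155]
 [158 157 157 158 158 157 157 157 158 157 159 158 158 157 158 159]
 [158 157 157 157 157 158 158 160 159 158 158 157 157 158 157 158]
 [156 156 156 157 157 157 160 164 165 161 158 157 157 158 157 158]
 [156 157 157 157 156 157 161 164 165 161 158 157 158 158 157 158]
 [159 158 158 159 158 157 161 162 163 161 159 159 160 159 159 159]
 [158 159 158 159 158 159 160 161 161 160 160 159 159 160 160 160]
 [157 157 156 157 157 157 158 158 159 160 159 160 160 160 160 160]
 [156 157 157 156 156 156 157 156 157 158 158 158 159 158 158 159]]
```

Emit:
drive_tool(hand=[240, 240, 240, 240, 240, 240, 240, 240, 240, 240], slide=[[0, 0, -0.01], [0, 0, -0.02], [0, 0, -0.03], [0, 0, -0.04], [0, 0, -0.05], [0, 0, -0.06], [0, 0, -0.07], [0, 0, -0.08], [0, 0, -0.08], [0, 0, -0.08]], turn=[[0, 0, 0], [0, 0, 0], [0, 0, 0], [0, 0, 0], [0, 0, 0], [0, 0, 0], [0, 0, 0], [0, 0, 0], [0, 0, 0], [0, 0, 0]])

```text
time: 53.55
tool_pos: [0.6279, -0.0082, 0.1619]
eef_rot: [-3.141, -0.0, 3.022]
ft_force: [-0.1, -0.3, -0.4]
finger_gap: 0.0124
finger_force: 49.3
```

Emit:
drive_tool(hand=[240, 240, 240, 240, 240, 240, 240, 240, 240, 240], slide=[[0, 0, -0.008], [0, 0, -0.016], [0, 0, -0.024], [0, 0, -0.032], [0, 0, -0.04], [0, 0, -0.045], [0, 0, -0.05], [0, 0, -0.05], [0, 0, -0.05], [0, 0, -0.05]], turn=[[0, 0, 0], [0, 0, 0], [0, 0, 0], [0, 0, 0], [0, 0, 0], [0, 0, 0], [0, 0, 0], [0, 0, 0], [0, 0, 0], [0, 0, 0]])

```text
time: 54.38
tool_pos: [0.628, -0.0082, 0.147]
eef_rot: [-3.141, 0.0, 3.022]
ft_force: [1.7, -2.0, -1.2]
finger_gap: 0.0122
finger_force: 49.3
```

Emit:
drive_tool(hand=[240, 240, 240, 240, 240, 240, 240, 240, 240, 240], slide=[[0, 0, -0.01], [0, 0, -0.02], [0, 0, -0.03], [0, 0, -0.04], [0, 0, -0.05], [0, 0, -0.06], [0, 0, -0.066], [0, 0, -0.07], [0, 0, -0.072], [0, 0, -0.072]], turn=[[0, 0, 0], [0, 0, 0], [0, 0, 0], [0, 0, 0], [0, 0, 0], [0, 0, 0], [0, 0, 0], [0, 0, 0], [0, 0, 0], [0, 0, 0]])

```text
time: 55.22
tool_pos: [0.628, -0.0082, 0.1253]
eef_rot: [-3.141, -0.0, 3.022]
ft_force: [2.7, -0.9, -1.6]
finger_gap: 0.0123
finger_force: 49.4
```

Emit:
drive_tool(hand=[240, 240, 240, 240, 240, 240, 240, 240, 240, 240], slide=[[0, 0, -0.002], [0, 0, -0.004], [0, 0, -0.006], [0, 0, -0.006], [0, 0, -0.006], [0, 0, -0.006], [0, 0, -0.006], [0, 0, -0.006], [0, 0, -0.006], [0, 0, -0.006]], turn=[[0, 0, 0], [0, 0, 0], [0, 0, 0], [0, 0, 0], [0, 0, 0], [0, 0, 0], [0, 0, 0], [0, 0, 0], [0, 0, 0], [0, 0, 0]])

```text
time: 56.05
tool_pos: [0.6282, -0.0082, 0.1246]
eef_rot: [3.142, 0.001, 3.022]
ft_force: [-1.2, -0.4, 15.2]
finger_gap: 0.0126
finger_force: 51.3
```

Emit:
drive_tool(hand=[225, 210, 195, 180, 165, 150, 150, 150, 150, 150], slide=[[0, 0, 0], [0, 0, 0], [0, 0, 0], [0, 0, 0], [0, 0, 0], [0, 0, 0.01], [0, 0, 0.05], [0, 0, 0.12], [0, 0, 0.2], [0, 0, 0.28]], turn=[[0, 0, 0], [0, 0, 0], [0, 0, 0], [0, 0, 0], [0, 0, 0], [0, 0, 0], [0, 0, 0], [0, 0, 0], [0, 0, 0], [0, 0, 0]])

```text
time: 56.88
tool_pos: [0.6277, -0.0081, 0.2086]
eef_rot: [-3.142, -0.001, 3.022]
ft_force: [-0.7, -0.8, 0.1]
finger_gap: 0.0351
finger_force: 0.0
```

```bash
python3 cc.py 12
```

```text
[ 0.62917699 -0.00804545  0.21121726] [3.14077463 0.0050203  3.02142624] 56.9833
caps [([153.2, 236.1], [0.416, 0.302]), ([167.0, 237.5], [0.413, 0.264]), ([152.1, 244.5], [0.393, 0.303]), ([166.1, 245.9], [0.39, 0.265]), ([151.3, 253.3], [0.369, 0.304]), ([164.8, 254.2], [0.367, 0.267])]
tongue 94 [166.7 201.9] hole [169.4 202.4] [0.516  0.2716 0.01  ]
tongue 114 [165.  226.5] hole [165.1 226.6] [0.4461 0.2793 0.01  ]
```

View pics/v12.png

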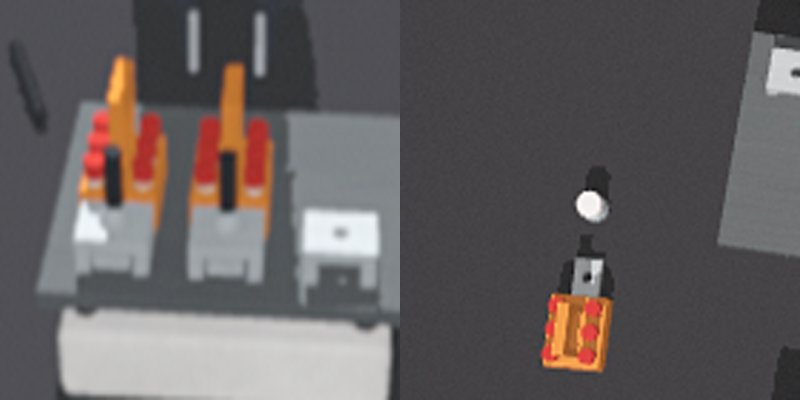

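Emit:
drive_tool(hand=[150, 150, 120, 90, 60, 30, 0, 0, 0, 0], slide=[[0, 0.02, 0.02], [-0.03, 0.08, 0.02], [-0.08, 0.14, 0.02], [-0.13, 0.2, 0.02], [-0.18, 0.26, 0.02], [-0.23, 0.32, 0.02], [-0.28, 0.38, 0.02], [-0.33, 0.43, 0.02], [-0.38, 0.48, 0.02], [-0.42, 0.53, 0.02]], turn=[[0, 0, 0.02], [0, 0, 0.04], [0, 0, 0.06], [0, 0, 0.08], [0, 0, 0.08], [0, 0, 0.08], [0, 0, 0.08], [0, 0, 0.08], [0, 0, 0.08], [0, 0, 0.08]])

```text
time: 57.82
tool_pos: [0.5005, 0.1518, 0.2132]
eef_rot: [-3.141, -0.001, 3.065]
ft_force: [-0.8, 0.8, -0.2]
finger_gap: 0.0855
finger_force: 0.0
```

Emit:
drive_tool(hand=[0, 0, 0, 0, 0, 0, 0, 0, 0, 0], slide=[[-0.05, 0.06, 0], [-0.11, 0.13, 0], [-0.17, 0.2, 0], [-0.23, 0.27, 0], [-0.29, 0.35, 0], [-0.34, 0.41, 0], [-0.368, 0.443, -0.04], [-0.368, 0.443, -0.09], [-0.368, 0.443, -0.12], [-0.368, 0.443, -0.12]], turn=[[0, 0, 0], [0, 0, 0], [0, 0, 0], [0, 0, 0], [0, 0, 0], [0, 0, 0], [0, 0, 0], [0, 0, 0], [0, 0, 0], [0, 0, 0]])

```text
time: 58.65
tool_pos: [0.3905, 0.2836, 0.1759]
eef_rot: [-3.139, -0.002, 3.065]
ft_force: [1.0, 0.2, -0.7]
finger_gap: 0.0853
finger_force: 0.0
```

Run:
```python
from rig import arm
s=arm.observe(); print(s["tool_pos"],s["eef_rot"],s["ft_force"],s["joint_positions"])
```

```text
[0.39048253 0.28364595 0.17589155] [-3.13933597e+00 -2.46215293e-03  3.06500564e+00] [ 0.97578388  0.23958408 -0.72979671] [-0.5716685   0.66328397 -0.21453065  1.87972071  0.22541199  0.62527589
  0.56824959]
```

Emit:
drive_tool(hand=[0, 0, 0, 0, 0, 0, 0, 0, 0, 0], slide=[[0.001, 0, -0.05], [0.001, 0, -0.1], [0.001, 0, -0.15], [0.001, 0, -0.2], [0.001, 0, -0.25], [0.001, 0, -0.3], [0.001, 0, -0.34], [0.001, 0, -0.37], [0.001, 0, -0.38], [0.001, 0, -0.38]], turn=[[0, 0, 0], [0, 0, 0], [0, 0, 0], [0, 0, 0], [0, 0, 0], [0, 0, 0], [0, 0, 0], [0, 0, 0], [0, 0, 0], [0, 0, 0]], squeeze=60)

```text
time: 59.48
tool_pos: [0.3917, 0.2837, 0.0633]
eef_rot: [-3.141, -0.001, 3.064]
ft_force: [0.3, 0.3, -0.2]
finger_gap: 0.085
finger_force: 0.0
```

Emit:
drive_tool(hand=[60, 120, 160, 190, 210, 230, 240, 240, 240, 240], slide=[[0, 0, 0], [0, 0, 0], [0, 0, 0], [0, 0, 0], [0, 0, 0], [0, 0, 0], [0, 0, 0], [0, 0, 0], [0, 0, 0], [0, 0, 0]], turn=[[0, 0, 0], [0, 0, 0], [0, 0, 0], [0, 0, 0], [0, 0, 0], [0, 0, 0], [0, 0, 0], [0, 0, 0], [0, 0, 0], [0, 0, 0]])

```text
time: 60.32
tool_pos: [0.3919, 0.2836, 0.0636]
eef_rot: [-3.141, 0.0, 3.063]
ft_force: [-0.6, -1.9, 3.7]
finger_gap: 0.0107
finger_force: 63.9
```

Emit:
drive_tool(hand=[240, 240, 240, 240, 240, 240, 240, 240, 240, 240], slide=[[0, 0, 0.02], [0, 0, 0.06], [0, 0, 0.12], [0, 0, 0.18], [0, 0, 0.24], [0, 0, 0.3], [0, 0, 0.36], [0, 0, 0.42], [0, 0, 0.45], [0, 0, 0.46]], turn=[[0, 0, 0], [0, 0, 0], [0, 0, 0], [0, 0, 0], [0, 0, 0], [0, 0, 0], [0, 0, 0], [0, 0, 0], [0, 0, 0], [0, 0, 0]])

```text
time: 61.15
tool_pos: [0.3921, 0.2839, 0.2032]
eef_rot: [3.14, 0.001, 3.064]
ft_force: [0.2, 0.4, -2.9]
finger_gap: 0.0106
finger_force: 63.0
```

Emit:
drive_tool(hand=[240, 240, 240, 240, 240, 240, 240, 240, 240, 240], slide=[[0, -0.03, 0], [0.02, -0.08, 0], [0.05, -0.14, 0], [0.09, -0.21, 0], [0.14, -0.28, 0], [0.19, -0.35, 0], [0.25, -0.42, 0], [0.31, -0.49, 0], [0.37, -0.56, 0], [0.42, -0.61, 0]], turn=[[0, 0, -0.01], [0, 0, -0.02], [0, 0, -0.04], [0, 0, -0.06], [0, 0, -0.08], [0, 0, -0.08], [0, 0, -0.08], [0, 0, -0.08], [0, 0, -0.08], [0, 0, -0.08]])

```text
time: 61.98
tool_pos: [0.5183, 0.0976, 0.2006]
eef_rot: [-3.14, -0.001, 3.02]
ft_force: [0.7, 0.0, -3.1]
finger_gap: 0.0107
finger_force: 62.8
```

Emit:
drive_tool(hand=[240, 240, 240, 240, 240, 240, 240, 240, 240, 240], slide=[[0.03, -0.04, 0], [0.048, -0.056, 0], [0.048, -0.056, -0.03], [0.048, -0.056, -0.07], [0.048, -0.056, -0.11], [0.048, -0.056, -0.14], [0.048, -0.056, -0.15], [0.048, -0.056, -0.15], [0.048, -0.056, -0.15], [0.048, -0.056, -0.15]], turn=[[0, 0, 0], [0, 0, 0], [0, 0, 0], [0, 0, 0], [0, 0, 0], [0, 0, 0], [0, 0, 0], [0, 0, 0], [0, 0, 0], [0, 0, 0]])

```text
time: 62.82
tool_pos: [0.5324, 0.0841, 0.157]
eef_rot: [3.141, 0.001, 3.022]
ft_force: [0.7, 0.3, -3.9]
finger_gap: 0.0107
finger_force: 62.8
```

Run:
```python
from rig import arm
s=arm.observe(); print(s["tool_pos"],s["eef_rot"],s["ft_force"])
```

```text
[0.53237013 0.08412461 0.15703844] [3.14144728e+00 6.76632157e-04 3.02184683e+00] [ 0.65308869  0.26658807 -3.9123413 ]
```

Emit:
drive_tool(hand=[240, 240, 240, 240, 240, 240, 240, 240, 240, 240], slide=[[0, 0, -0.01], [0, 0, -0.02], [0, 0, -0.03], [0, 0, -0.036], [0, 0, -0.04], [0.005, 0, -0.04], [0.015, -0.002, -0.04], [0.025, -0.003, -0.04], [0.03, -0.003, -0.04], [0.03, -0.003, -0.04]], turn=[[0, 0, 0], [0, 0, 0], [0, 0, 0], [0, 0, 0], [0, 0, 0], [0, 0, 0], [0, 0, 0], [0, 0, 0], [0, 0, 0], [0, 0, 0]])

```text
time: 63.65
tool_pos: [0.5417, 0.083, 0.1446]
eef_rot: [3.142, 0.0, 3.021]
ft_force: [-0.2, -0.4, -4.5]
finger_gap: 0.0111
finger_force: 62.8
```

Emit:
drive_tool(hand=[240, 240, 240, 240, 240, 240, 240, 240, 240, 240], slide=[[0.005, 0, 0], [0.015, -0.002, 0], [0.025, -0.003, 0], [0.035, -0.004, 0], [0.045, -0.005, 0], [0.055, -0.007, 0], [0.06, -0.007, 0], [0.06, -0.007, 0], [0.06, -0.007, 0], [0.06, -0.007, 0]], turn=[[0, 0, 0], [0, 0, 0], [0, 0, 0], [0, 0, 0], [0, 0, 0], [0, 0, 0], [0, 0, 0], [0, 0, 0], [0, 0, 0], [0, 0, 0]])

```text
time: 64.48
tool_pos: [0.5591, 0.0809, 0.1446]
eef_rot: [-3.141, -0.0, 3.022]
ft_force: [0.3, 0.5, -3.9]
finger_gap: 0.0109
finger_force: 62.8
```

Emit:
drive_tool(hand=[240, 240, 240, 240, 240, 240, 240, 240, 240, 240], slide=[[0.01, -0.001, 0], [0.02, -0.002, 0], [0.03, -0.004, 0], [0.04, -0.005, 0], [0.048, -0.006, 0], [0.05, -0.006, 0], [0.05, -0.006, 0], [0.05, -0.006, 0], [0.05, -0.006, 0], [0.05, -0.006, 0]], turn=[[0, 0, 0], [0, 0, 0], [0, 0, 0], [0, 0, 0], [0, 0, 0], [0, 0, 0], [0, 0, 0], [0, 0, 0], [0, 0, 0], [0, 0, 0]])

```text
time: 65.32
tool_pos: [0.5742, 0.0792, 0.1446]
eef_rot: [-3.141, -0.0, 3.022]
ft_force: [0.4, 0.5, -3.4]
finger_gap: 0.0108
finger_force: 62.9
```

Emit:
drive_tool(hand=[240, 240, 240, 240, 240, 240, 240, 240, 240, 240], slide=[[0.003, 0, 0], [0.006, -0.001, 0], [0.009, -0.001, 0], [0.012, -0.001, 0], [0.015, -0.002, 0], [0.018, -0.002, 0], [0.021, -0.003, 0], [0.024, -0.003, 0], [0.026, -0.003, 0], [0.026, -0.003, 0]], turn=[[0, 0, 0], [0, 0, 0], [0, 0, 0], [0, 0, 0], [0, 0, 0], [0, 0, 0], [0, 0, 0], [0, 0, 0], [0, 0, 0], [0, 0, 0]])

```text
time: 66.15
tool_pos: [0.5822, 0.0782, 0.1446]
eef_rot: [-3.142, 0.0, 3.022]
ft_force: [0.4, -0.5, -3.9]
finger_gap: 0.011
finger_force: 62.9
```

Emit:
drive_tool(hand=[240, 240, 240, 240, 240, 240, 240, 240, 240, 240], slide=[[0.001, 0, 0], [0.002, 0, 0], [0.003, 0, 0], [0.004, 0, 0], [0.005, -0.001, 0], [0.005, -0.001, 0], [0.005, -0.001, 0], [0.005, -0.001, 0], [0.005, -0.001, 0], [0.005, -0.001, 0]], turn=[[0, 0, 0], [0, 0, 0], [0, 0, 0], [0, 0, 0], [0, 0, 0], [0, 0, 0], [0, 0, 0], [0, 0, 0], [0, 0, 0], [0, 0, 0]])

```text
time: 66.98
tool_pos: [0.5834, 0.078, 0.1445]
eef_rot: [-3.142, -0.0, 3.022]
ft_force: [-3.3, 0.8, -2.8]
finger_gap: 0.0111
finger_force: 63.0
```

Contact at 0.5833. Push slightly, lower, release, and move to the last pin (0.627, -0.267).

Emit:
drive_tool(hand=[240, 240, 240, 240, 240, 240, 240, 240, 240, 240], slide=[[0.001, 0, 0], [0.003, 0, -0.001], [0.005, 0, -0.002], [0.005, 0, -0.003], [0.005, 0, -0.004], [0.005, 0, -0.005], [0.006, 0, -0.005], [0.006, 0, -0.005], [0.006, 0, -0.005], [0.006, 0, -0.005]], turn=[[0, 0, 0], [0, 0, 0], [0, 0, 0], [0, 0, 0], [0, 0, 0], [0, 0, 0], [0, 0, 0], [0, 0, 0], [0, 0, 0], [0, 0, 0]])

```text
time: 67.82
tool_pos: [0.5839, 0.0779, 0.1438]
eef_rot: [-3.141, -0.003, 3.022]
ft_force: [-19.0, -0.4, 21.0]
finger_gap: 0.0107
finger_force: 66.5
```

Emit:
drive_tool(hand=[235, 225, 215, 205, 195, 185, 175, 165, 165, 165], slide=[[0, 0, 0], [0, 0, 0], [0, 0, 0], [0, 0, 0], [0, 0, 0], [0, 0, 0], [0, 0, 0], [0, 0, 0], [0, 0, 0], [0, 0, 0]], turn=[[0, 0, 0], [0, 0, 0], [0, 0, 0], [0, 0, 0], [0, 0, 0], [0, 0, 0], [0, 0, 0], [0, 0, 0], [0, 0, 0], [0, 0, 0]])

```text
time: 68.65
tool_pos: [0.5854, 0.0779, 0.143]
eef_rot: [-3.142, 0.0, 3.022]
ft_force: [0.4, 0.2, 0.4]
finger_gap: 0.0302
finger_force: 0.0
```

Emit:
drive_tool(hand=[165, 165, 165, 165, 165, 165, 165, 150, 120, 100], slide=[[0, 0, 0.03], [0, 0, 0.08], [0, 0, 0.14], [0, 0, 0.21], [0, -0.02, 0.28], [0, -0.1, 0.34], [0.02, -0.2, 0.34], [0.04, -0.32, 0.34], [0.07, -0.44, 0.34], [0.1, -0.56, 0.34]], turn=[[0, 0, 0], [0, 0, 0], [0, 0, 0], [0, 0, 0], [0, 0, 0], [0, 0, 0], [0, 0, 0], [0, 0, 0.01], [0, 0, 0.03], [0, 0, 0.06]])

```text
time: 69.48
tool_pos: [0.6155, -0.0918, 0.2462]
eef_rot: [-3.141, 0.001, 3.054]
ft_force: [0.9, 0.6, -0.0]
finger_gap: 0.0517
finger_force: 0.0
```

Emit:
drive_tool(hand=[90, 90, 90, 90, 90, 90, 90, 90, 90, 90], slide=[[0.01, -0.1, 0], [0.02, -0.2, 0], [0.03, -0.3, 0], [0.035, -0.4, 0], [0.037, -0.49, 0], [0.037, -0.56, 0], [0.037, -0.59, -0.05], [0.037, -0.59, -0.12], [0.037, -0.59, -0.18], [0.037, -0.59, -0.18]], turn=[[0, 0, 0], [0, 0, 0], [0, 0, 0], [0, 0, 0], [0, 0, 0], [0, 0, 0], [0, 0, 0], [0, 0, 0], [0, 0, 0], [0, 0, 0]])

```text
time: 70.32
tool_pos: [0.6252, -0.2669, 0.1885]
eef_rot: [3.14, -0.004, 3.053]
ft_force: [0.2, 0.3, -1.1]
finger_gap: 0.0554
finger_force: 0.0
```

Run:
```python
from rig import arm
a=arm.observe(); print(a["tool_pos"],a["eef_rot"],a["ft_force"],a["time"])
from h import *
t,s=grab("top",13),grab("scene",13)
cv2.imwrite("pics/v13.png",np.hstack([cv2.resize(s["frame"][145:265,130:310,::-1],(400,300),interpolation=cv2.INTER_CUBIC),cv2.resize(t["frame"][135:235,220:340,::-1],(400,300),interpolation=cv2.INTER_CUBIC)]))
```

```text
[ 0.62521119 -0.26688001  0.18845257] [ 3.14046013 -0.00423447  3.05311871] [ 0.17054627  0.34687678 -1.08783307] 70.3167
```

View pics/v13.png

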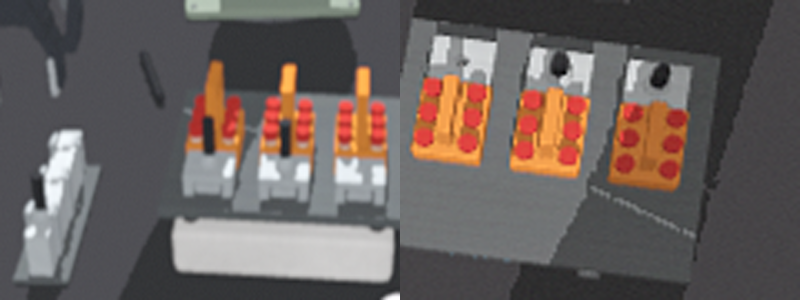

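Emit:
drive_tool(hand=[90, 90, 90, 90, 90, 90, 90, 90, 90, 90], slide=[[0.002, 0, -0.04], [0.002, 0, -0.09], [0.002, 0, -0.14], [0.002, 0, -0.19], [0.002, 0, -0.24], [0.002, 0, -0.29], [0.002, 0, -0.34], [0.002, 0, -0.37], [0.002, 0, -0.388], [0.002, 0, -0.388]], turn=[[0, 0, 0], [0, 0, 0], [0, 0, 0], [0, 0, 0], [0, 0, 0], [0, 0, 0], [0, 0, 0], [0, 0, 0], [0, 0, 0], [0, 0, 0]], squeeze=50)

```text
time: 71.25
tool_pos: [0.6272, -0.2671, 0.0747]
eef_rot: [-3.141, -0.0, 3.053]
ft_force: [-1.0, 1.0, 0.0]
finger_gap: 0.0553
finger_force: 0.0
```

Emit:
drive_tool(hand=[120, 150, 180, 200, 215, 230, 240, 240, 240, 240], slide=[[0, 0, 0], [0, 0, 0], [0, 0, 0], [0, 0, 0], [0, 0, 0], [0, 0, 0], [0, 0, 0], [0, 0, 0], [0, 0, 0], [0, 0, 0]], turn=[[0, 0, 0], [0, 0, 0], [0, 0, 0], [0, 0, 0], [0, 0, 0], [0, 0, 0], [0, 0, 0], [0, 0, 0], [0, 0, 0], [0, 0, 0]])

```text
time: 72.08
tool_pos: [0.6273, -0.2672, 0.0752]
eef_rot: [-3.141, 0.001, 3.053]
ft_force: [-0.3, 1.2, 5.3]
finger_gap: 0.0125
finger_force: 48.7
```

Emit:
drive_tool(hand=[240, 240, 240, 240, 240, 240, 240, 240, 240, 240], slide=[[0, 0, 0], [0, 0, 0.01], [0, 0, 0.02], [0, 0, 0.03], [0, 0, 0.05], [0, 0, 0.08], [0, 0, 0.12], [0, 0, 0.17], [0, 0, 0.22], [0, 0, 0.27]], turn=[[0, 0, 0], [0, 0, 0], [0, 0, 0], [0, 0, 0], [0, 0, 0], [0, 0, 0], [0, 0, 0], [0, 0, 0], [0, 0, 0], [0, 0, 0]])

```text
time: 72.92
tool_pos: [0.6274, -0.2671, 0.1582]
eef_rot: [-3.141, 0.002, 3.053]
ft_force: [-0.4, 0.2, -0.1]
finger_gap: 0.0123
finger_force: 52.9
```

Emit:
drive_tool(hand=[240, 240, 240, 240, 240, 240, 240, 240, 240, 240], slide=[[0, 0, 0.05], [0, 0, 0.1], [0, 0, 0.15], [0, 0, 0.2], [0, 0, 0.25], [0, 0, 0.29], [0, 0, 0.3], [0, 0, 0.3], [0, 0, 0.3], [0, 0, 0.3]], turn=[[0, 0, 0], [0, 0, 0], [0, 0, 0], [0, 0, 0], [0, 0, 0], [0, 0, 0], [0, 0, 0], [0, 0, 0], [0, 0, 0], [0, 0, 0]])

```text
time: 73.75
tool_pos: [0.6268, -0.267, 0.2451]
eef_rot: [3.141, -0.001, 3.053]
ft_force: [0.3, 0.5, -0.2]
finger_gap: 0.0123
finger_force: 52.9
```

Run:
```python
from rig import arm
a=arm.observe(); p=a["tool_pos"]; print(p,a["eef_rot"],a["ft_force"],a["time"])
from h import *
s=grab("scene",14); g=cv2.cvtColor(s["frame"],cv2.COLOR_RGB2GRAY).astype(int)
for dz in(0,.0475): 
    q=proj(s,[[p[0],p[1],p[2]-.0655+dz]])[0]; print(q.round(1)); x,y=int(q[0]),int(q[1]); print(g[y-4:y+5:2 if dz else 1,x-7:x+8])
```

```text
[ 0.62682728 -0.26698182  0.24513013] [ 3.14141815e+00 -8.57275575e-04  3.05314122e+00] [ 0.31454617  0.48656071 -0.170519  ] 73.75
[141.7 186.7]
[[ 81  79  79  78  83 119 157 161 151 122  87  77  80  81  80]
 [ 80  80  78  78  82 112 149 161 154 127  88  77  79  79  79]
 [ 81  80  78  79  79  98 135 159 155 127  88  77  79  79  80]
 [ 77  82  80  79  77  87 124 159 157 127  89  78  80  80  80]
 [ 80  79  81  80  77  84 113 149 153 127  88  78  79  80  81]
 [ 80  80  82  79  79  79  96 127 140 117  85  79  80  80  80]
 [ 80  80  80  79  79  79  81  96 108  96  81  78  79  79  80]
 [ 81  80  79  79  79  80  79  80  84  82  79  80  81  79  81]
 [ 80  79  81  82  79  79  80  78  78  79  79  79  79  79  80]]
[138.8 168.2]
[[ 80  81  79  76  68  51  40  36  42  57  87 107  93  79  76]
 [ 81  77  82 106 133 138 134 133 136 139 151 165 157 121  87]
 [ 79  81 101 140 166 169 171 175 174 171 165 167 170 161 119]
 [ 78  82 106 144 163 168 170 171 170 166 163 160 151 130  95]
 [ 78  79  80  91 110 129 143 152 161 160 148 119  93  81  79]]
```

Emit:
drive_tool(hand=[240, 240, 240, 240, 240, 240, 240, 240, 240, 240], slide=[[0.005, 0.03, 0.01], [0.01, 0.08, 0.01], [0.015, 0.16, 0.01], [0.02, 0.25, 0.01], [0.025, 0.34, 0.01], [0.03, 0.43, 0.01], [0.033, 0.52, 0.01], [0.034, 0.6, 0.01], [0.034, 0.68, 0.01], [0.034, 0.76, 0.01]], turn=[[0, 0, -0.01], [0, 0, -0.03], [0, 0, -0.06], [0, 0, -0.06], [0, 0, -0.06], [0, 0, -0.06], [0, 0, -0.06], [0, 0, -0.06], [0, 0, -0.06], [0, 0, -0.06]])

```text
time: 74.63
tool_pos: [0.637, -0.0371, 0.2487]
eef_rot: [3.141, -0.0, 3.022]
ft_force: [1.0, 0.1, -0.1]
finger_gap: 0.0117
finger_force: 52.9
```

Emit:
drive_tool(hand=[240, 240, 240, 240, 240, 240, 240, 240, 240, 240], slide=[[0, 0.08, 0], [0, 0.16, 0], [0, 0.24, 0], [0, 0.31, 0], [0, 0.36, 0], [0, 0.369, -0.03], [0, 0.369, -0.07], [0, 0.369, -0.11], [0, 0.369, -0.14], [0, 0.369, -0.14]], turn=[[0, 0, 0], [0, 0, 0], [0, 0, 0], [0, 0, 0], [0, 0, 0], [0, 0, 0], [0, 0, 0], [0, 0, 0], [0, 0, 0], [0, 0, 0]])

```text
time: 75.47
tool_pos: [0.6366, 0.0709, 0.2047]
eef_rot: [-3.14, -0.003, 3.021]
ft_force: [0.0, -0.5, -0.7]
finger_gap: 0.0123
finger_force: 52.9
```

Run:
```python
from rig import arm
a=arm.observe(); print(a["tool_pos"],a["eef_rot"],a["ft_force"],a["time"])
```

```text
[0.63656685 0.07087297 0.20465675] [-3.14037309e+00 -2.67775912e-03  3.02095483e+00] [ 0.0152781  -0.49176952 -0.66738757] 75.4667
```

Emit:
drive_tool(hand=[240, 240, 240, 240, 240, 240, 240, 240, 240, 240], slide=[[0.001, 0.001, -0.02], [0.001, 0.002, -0.04], [0.001, 0.002, -0.055], [0.001, 0.002, -0.06], [0.001, 0.002, -0.06], [0.001, 0.002, -0.06], [0.001, 0.002, -0.06], [0.001, 0.002, -0.06], [0.001, 0.002, -0.06], [0.001, 0.002, -0.06]], turn=[[0, 0, 0], [0, 0, 0], [0, 0, 0], [0, 0, 0], [0, 0, 0], [0, 0, 0], [0, 0, 0], [0, 0, 0], [0, 0, 0], [0, 0, 0]])

```text
time: 76.3
tool_pos: [0.6376, 0.0722, 0.1888]
eef_rot: [-3.142, 0.0, 3.022]
ft_force: [0.2, 0.1, 0.5]
finger_gap: 0.0125
finger_force: 52.9
```

Run:
```python
from rig import arm
a=arm.observe(); p=a["tool_pos"]; print(p,a["eef_rot"],a["ft_force"],a["time"])
from h import *
s=grab("scene",15); g=cv2.cvtColor(s["frame"],cv2.COLOR_RGB2GRAY).astype(int)
print(proj(s,[[p[0],p[1],p[2]-.0682],[.6365,.0717,.104]]).round(1)); print(g[200:214,284:300])
```

```text
[0.63762657 0.07219325 0.18881076] [-3.14152495e+00  2.43470991e-04  3.02162940e+00] [0.2253227  0.14315784 0.5025334 ] 76.3
[[292.5 207.3]
 [291.9 212.8]]
[[ 86  88  87  93 114 138 150 154 164 167 160 138 113  91  94  99]
 [ 91  91  94 102 118 135 143 154 166 166 159 137 116  93  83  84]
 [121 122 124 125 129 134 142 153 165 166 159 137 124 113 107 103]
 [158 163 158 147 136 135 139 151 163 166 157 140 137 145 151 146]
 [167 172 165 150 139 135 138 152 165 164 153 138 141 160 171 170]
 [149 151 147 142 139 138 141 156 167 164 151 139 139 148 158 161]
 [144 143 142 144 144 143 145 156 167 164 151 142 141 142 143 145]
 [153 151 149 149 149 149 148 151 157 160 151 146 148 146 145 143]
 [160 159 158 159 159 157 158 156 157 158 157 157 157 157 157 156]
 [162 162 162 162 161 162 162 161 163 161 161 163 161 162 162 161]
 [162 162 162 161 162 162 162 163 163 162 162 161 163 164 171 172]
 [161 162 161 161 161 162 164 166 166 165 163 160 164 184 208 212]
 [161 161 161 160 162 162 166 170 170 167 162 160 168 202 237 242]
 [161 162 162 162 162 163 165 168 169 166 162 160 167 203 239 246]]
```

Emit:
drive_tool(hand=[240, 240, 240, 240, 240, 240, 240, 240, 240, 240], slide=[[-0.001, -0.002, -0.01], [-0.001, -0.002, -0.02], [-0.001, -0.002, -0.03], [-0.001, -0.002, -0.04], [-0.001, -0.002, -0.05], [-0.001, -0.002, -0.06], [-0.001, -0.002, -0.07], [-0.001, -0.002, -0.08], [-0.001, -0.002, -0.08], [-0.001, -0.002, -0.08]], turn=[[0, 0, 0], [0, 0, 0], [0, 0, 0], [0, 0, 0], [0, 0, 0], [0, 0, 0], [0, 0, 0], [0, 0, 0], [0, 0, 0], [0, 0, 0]])

```text
time: 77.18
tool_pos: [0.6372, 0.0716, 0.1646]
eef_rot: [-3.141, -0.0, 3.022]
ft_force: [-0.3, -0.8, -0.9]
finger_gap: 0.0122
finger_force: 52.9
```

Emit:
drive_tool(hand=[240, 240, 240, 240, 240, 240, 240, 240, 240, 240], slide=[[0, 0, -0.008], [0, 0, -0.016], [0, 0, -0.024], [0, 0, -0.032], [0, 0, -0.04], [0, 0, -0.048], [0, 0, -0.056], [0, 0, -0.06], [0, 0, -0.06], [0, 0, -0.06]], turn=[[0, 0, 0], [0, 0, 0], [0, 0, 0], [0, 0, 0], [0, 0, 0], [0, 0, 0], [0, 0, 0], [0, 0, 0], [0, 0, 0], [0, 0, 0]])

```text
time: 78.02
tool_pos: [0.6373, 0.0716, 0.1467]
eef_rot: [-3.141, -0.0, 3.022]
ft_force: [0.1, 0.4, 0.2]
finger_gap: 0.0121
finger_force: 52.9
```

Emit:
drive_tool(hand=[240, 240, 240, 240, 240, 240, 240, 240, 240, 240], slide=[[0, 0, -0.01], [0, 0, -0.02], [0, 0, -0.03], [0, 0, -0.04], [0, 0, -0.05], [0, 0, -0.056], [0, 0, -0.06], [0, 0, -0.064], [0, 0, -0.066], [0, 0, -0.066]], turn=[[0, 0, 0], [0, 0, 0], [0, 0, 0], [0, 0, 0], [0, 0, 0], [0, 0, 0], [0, 0, 0], [0, 0, 0], [0, 0, 0], [0, 0, 0]])

```text
time: 78.85
tool_pos: [0.6373, 0.0716, 0.1268]
eef_rot: [-3.141, -0.0, 3.022]
ft_force: [-0.5, 0.4, -0.7]
finger_gap: 0.0122
finger_force: 52.9
```

Emit:
drive_tool(hand=[240, 240, 240, 240, 240, 240, 240, 240, 240, 240], slide=[[0, 0, -0.002], [0, 0, -0.004], [0, 0, -0.006], [0, 0, -0.006], [0, 0, -0.006], [0, 0, -0.006], [0, 0, -0.006], [0, 0, -0.006], [0, 0, -0.006], [0, 0, -0.006]], turn=[[0, 0, 0], [0, 0, 0], [0, 0, 0], [0, 0, 0], [0, 0, 0], [0, 0, 0], [0, 0, 0], [0, 0, 0], [0, 0, 0], [0, 0, 0]])

```text
time: 79.68
tool_pos: [0.6376, 0.0716, 0.1261]
eef_rot: [3.142, 0.001, 3.021]
ft_force: [-4.0, -1.0, 14.3]
finger_gap: 0.012
finger_force: 54.8
```

Collar seated. Release, retreat to the left and take a final look.

Emit:
drive_tool(hand=[225, 210, 195, 180, 165, 150, 150, 150, 150, 150], slide=[[0, 0, 0], [0, 0, 0], [0, 0, 0], [0, 0, 0], [0, 0, 0], [0, 0, 0.01], [0, 0, 0.05], [0, 0, 0.12], [0, 0, 0.2], [0, 0, 0.3]], turn=[[0, 0, 0], [0, 0, 0], [0, 0, 0], [0, 0, 0], [0, 0, 0], [0, 0, 0], [0, 0, 0], [0, 0, 0], [0, 0, 0], [0, 0, 0]])

```text
time: 80.52
tool_pos: [0.6367, 0.0715, 0.2154]
eef_rot: [-3.141, -0.002, 3.022]
ft_force: [0.1, -0.4, 0.2]
finger_gap: 0.0351
finger_force: 0.0
```

Emit:
drive_tool(hand=[150, 150, 150, 150, 150, 150, 150, 150, 150, 150], slide=[[-0.03, 0.05, 0.05], [-0.08, 0.12, 0.1], [-0.14, 0.2, 0.1], [-0.2, 0.3, 0.1], [-0.26, 0.4, 0.1], [-0.32, 0.5, 0.1], [-0.38, 0.6, 0.1], [-0.4, 0.7, 0.1], [-0.4, 0.8, 0.1], [-0.4, 0.85, 0.1]], turn=[[0, 0, 0], [0, 0, 0], [0, 0, 0], [0, 0, 0], [0, 0, 0], [0, 0, 0], [0, 0, 0], [0, 0, 0], [0, 0, 0], [0, 0, 0]])

```text
time: 81.35
tool_pos: [0.5159, 0.3304, 0.2454]
eef_rot: [3.14, -0.001, 3.025]
ft_force: [-1.4, -0.3, -0.7]
finger_gap: 0.0352
finger_force: 0.0
```

Run:
```python
from rig import arm
a=arm.observe(); print(a["tool_pos"],a["time"])
from h import *
t,s=grab("top",16),grab("scene",16)
cv2.imwrite("pics/v16.png",np.hstack([cv2.resize(s["frame"][145:255,190:320,::-1],(400,340),interpolation=cv2.INTER_CUBIC),cv2.resize(t["frame"][135:295,220:440,::-1],(400,340),interpolation=cv2.INTER_CUBIC)]))
```

```text
[0.51590048 0.33041046 0.2453959 ] 81.35
```

View pics/v16.png

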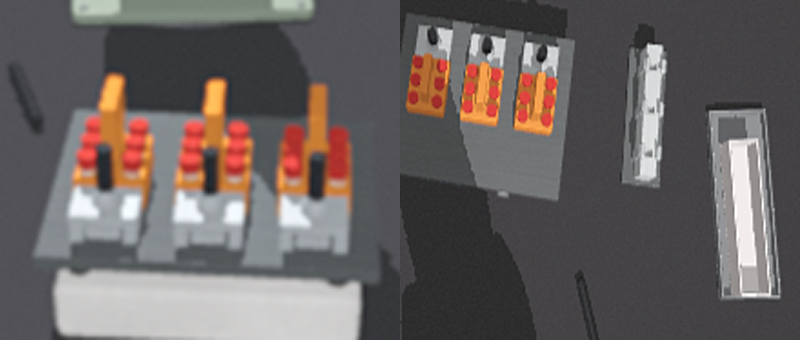

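The final picture shows three flush carriers with pins seated. The trough is in the tray but seems shifted toward the robot, so I'll check that numerically.

Run:
```python
from h import *
for tag in(1,16):
    for n,box in(("top",(385,175,440,285)),("scene",(75,170,135,245))):
        c=load(n,tag); h=hsv(c); b=max(blobs(((h[...,2]>165)&(h[...,1]<40)).astype(np.uint8),box,30),key=lambda q:q[0])
        P=np.argwhere(b[2])[:,::-1]; print(tag,n,b[0],P.min(0),P.max(0),[np.round(v,3) for v in cv2.minAreaRect(ray(c,P,.049)[:,:2].astype(np.float32))])
c=load("top",16);print(proj(c,[[.33,-.4145,.016],[.58,-.4145,.016],[.4548,-.4145,.016]]).round(1))
```

```text
1 top 831 [403 192] [425 265] [array([ 0.456, -0.408]), array([0.2  , 0.057]), np.float64(1.485)]
1 scene 1663 [ 84 176] [127 233] [array([ 0.487, -0.396]), array([0.267, 0.085]), np.float64(2.417)]
16 top 860 [401 200] [428 274] [array([ 0.433, -0.413]), array([0.202, 0.056]), np.float64(2.925)]
16 scene 1565 [ 84 171] [127 233] [array([ 0.474, -0.392]), array([0.292, 0.076]), np.float64(2.776)]
[[412.  274.7]
 [408.  185.9]
 [409.9 229.4]]
```

Run:
```python
from h import *
from scipy.spatial import ConvexHull
for tag in(1,16):
    C={}
    for n,box in(("top",(385,175,440,285)),("scene",(75,165,135,250))):
        c=load(n,tag); h=hsv(c); b=max(blobs(((h[...,2]>150)&(h[...,1]<45)).astype(np.uint8),box,30),key=lambda q:q[0])
        k=cv2.approxPolyDP(cv2.convexHull(np.argwhere(b[2])[:,::-1].astype(np.int32)),2.5,True)[:,0]; C[n]=k; print(tag,n,k.tolist(),ray(c,k,.049)[:,:2].round(3).tolist())
s=load("scene",16)
for cx in(.433,.456):
  for z in(.049,.061): print(cx,z,proj(s,[[cx-.1,-.413-.005+d,z] for d in(-.0225,.0225)]).round(1).tolist(),proj(s,[[cx+.1,-.413+.005+d,.049] for d in(-.0225,.0225)]).round(1).tolist())
for tag in(1,16): 
    g=cv2.cvtColor(load("scene",tag)["frame"],cv2.COLOR_RGB2GRAY); print(g[166:190,100:136:3])
```

```text
1 top [[425, 269], [397, 274], [390, 187], [421, 194]] [[0.346, -0.438], [0.331, -0.363], [0.569, -0.352], [0.551, -0.438]]
1 scene [[128, 182], [115, 231], [84, 234], [85, 216], [101, 177], [117, 176]] [[0.391, -0.359], [0.615, -0.349], [0.623, -0.42], [0.55, -0.437], [0.361, -0.441], [0.357, -0.397]]
16 top [[403, 274], [400, 201], [418, 194], [428, 274]] [[0.331, -0.379], [0.53, -0.379], [0.551, -0.43], [0.333, -0.446]]
16 scene [[120, 171], [128, 184], [115, 232], [80, 234], [105, 172]] [[0.329, -0.394], [0.402, -0.357], [0.619, -0.348], [0.623, -0.429], [0.333, -0.436]]
0.433 0.049 [[103.3, 172.1], [119.1, 171.7]] [[89.2, 212.0], [107.2, 211.6]]
0.433 0.061 [[102.6, 168.5], [118.4, 168.2]] [[89.2, 212.0], [107.2, 211.6]]
0.456 0.049 [[101.5, 176.2], [117.5, 175.8]] [[86.8, 217.4], [105.2, 216.9]]
0.456 0.061 [[100.7, 172.5], [116.8, 172.2]] [[86.8, 217.4], [105.2, 216.9]]
[[ 78  79  79  80  79  79  81  80  78  80  79  78]
 [ 80  79  80  80  80  80  81  80  79  79  80  79]
 [ 79  79  80  80  79  79  80  79  81  80  79  80]
 [ 79  80  80  80  80  78  79  79  79  80  79  80]
 [ 80 
[... 1539 characters left out ...]
198 198 198 215 179  80  82  82  82]
 [ 80 173 180 199 198 199 229 170  78  83  83  82]
 [ 79 188 174 199 198 198 231 172  77  80  83  82]
 [ 77 205 173 198 198 198 224 175  90  88  82  83]
 [ 82 230 174 199 198 198 228 174 121 120  83  82]
 [109 236 173 198 199 198 231 175 138 140  87  82]
 [133 217 173 198 198 197 222 174 126 139  86  82]
 [138 203 174 198 198 199 210 175 127 144  85  82]
 [145 199 174 195 195 201 205 177 129 149  91  83]
 [170 186 173 193 192 201 201 175 129 150  94  84]
 [203 174 174 191 191 206 186 176 150 158  87  82]
 [219 172 175 191 191 219 174 176 172 165  84  82]
 [226 172 175 190 191 224 171 176 174 154  80  82]
 [243 172 175 189 188 222 172 175 175 135  81  82]]
```

The trough was nudged about 22 mm along the tray. Its rim heights still match a flat stance (edge row 171.7 measured, 171.9 predicted), so it lies flat inside.

```bash
python3 -c "
from rig import order
print(order.job_done())"
```

```text
the job is handed in; nothing more can be done
None
```

I handed in the job at about 81 s: all three carriers stand flat in their forks, each locked by its own pin. The trough lies flat in the tray, though something nudged it about 22 mm along the tray during the run.

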